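# Start the slab roller's pressure screw in its deep post

### The arm

A 6-joint arm with a two-finger parallel gripper is mounted at the origin on the work surface. World frame = base frame: x ahead of the robot, y to its left, z up, the work surface at z = 0. Lengths are in m, angles in rad, forces in N, time in s.
With the tool pointing down it reaches from about 0.25 to 0.725 m from the base axis. Payload 4 kg.
Tool frame: the origin (TCP) lies midway between the tips of the shut fingers; the grasp point (between the pads) lies 19 mm behind it; z points along the fingers, y is the direction in which the jaws open and shut (so a half turn about z gives the same grasp; the last joint's range is limited). The gripper opens to 85 mm and grips with 20 to 120 N. Pads are 22 mm wide; open, the fingers measure 114 mm over their backs; the gripper's body (76 mm by 85 mm) begins 54 mm behind the grasp point. The pads swing forward as they close: fully open they stand 13 mm farther back than shut.
Start: joints at [1.342, 0.241, 0.005, 1.335, 0, 1.571], TCP at [0.113, 0.487, 0.231] pointing down, gripper open.
Joint ranges: [-2.72, 2.72], [-1.05, 1.87], [-1.09, 1.28], [-1.99, 2.15], [-1.42, 1.44], [-3.14, 3.14]. Speed limits (rad/s): [2.79, 2.79, 3.14, 3.14, 3.14, 3.14].

### API

Orientations are given as a unit quaternion [x, y, z, w].
In Python, from workcell import bot, vision gives the robot as it stands. The module is installed in compiled form; this text tells all that it offers.
- The arm moves only by the tool send_rows, never from a script. Its argument "targets" is a list that holds one entry, the list of rows, each a list of 5 numbers: the shift along the world's x, y, z in cm, then the turn about the world's z in rad, then the finger opening in cm, from 0 to 8.54. A call has 1 to 12 rows; each row is the pose to reach, as a shift and turn from the pose commanded when the call began; what a row does not reach only later rows make up. A row lasts 1/8 s, in which the tool goes at most 62.5 mm and 10.7 degrees, less where a joint would pass 70% of its speed; a pose out of reach is approached as far as the arm can. A call with a gripper value outside its range is refused whole. The fingers move at their own pace and stop on an object; the grip force is fixed at half the most. Time passes only in rows, so rows that repeat a pose let the fingers close. It gives the time, the measured TCP pose, the force and the opening at its end, in the units of the state.
- bot.get_obs(): the state, without advancing time (a new reading comes with each control period).
- vision.camera(name): name is "scene" or "top"; returns the picture (400x640x3 uint8, red, green, blue); there is no depth.
- vision.get_calibration(name): a dict with "vertical_fov" (degrees; the focal length in pixels is half the picture's height over the tangent of half this angle, whatever the lens; pixels are square), "cx", "cy" (the principal point, pixels), "rvec" (rotation vector, rad) and "tvec" (3), from world to camera coordinates, as OpenCV has them. Camera axes: x right, y down, z forward; pixel columns grow to the right and rows downward; lengths in m; the calibration is good to about 2 mm. A picture is of the moment at which its call begins. get_calibration takes no time and is no camera call.
- bot.job_done(): hands the job in, once; it reports no verdict.
Trained networks look in the newest picture that a camera, given by its name, has taken for a name from the list of things; names that differ only in an ending like _2 or _b are one class to them, and where a whole thing is asked for, a point or a joint stands for the part that bears it (a point fixed in the world has none). Each returns a list of dicts, best first, with "score" (0 to 1); they miss things now and then, are a little off and sometimes report something else, mostly with a low value. They report only what shows in the picture. A call takes as long as a camera call. They do not tell look-alikes from the thing itself.
- vision.boxes_of(target, camera): "uv" ([column, row] in pixels, amid what is visible of it).
The state is a dict: "clock": time; "joint_pos": joint angles; "joint_vel": joint speeds; "tau": joint torques, N m; "eef_pos": TCP position; "tool_rot": TCP orientation; "ft_force": force on the tool from outside, world axes, zero at the start; "ft_torque": the same for the moment, N m; "grip_width": finger opening in m.
Only numpy, scipy, OpenCV 4.12 (cv2) and the standard library are available. Lean on these libraries where they do the work, as an engineer would, in place of code of your own. Each camera call takes 0.05 s, during which the arm holds its last target.

### The job

One of the slab roller's two wing-headed pressure screws has been taken out and stands in the wooden tool block. Lower it down the bore of the empty post, start it by feel in the nut at the bottom without forcing it, and wind it in clockwise until it stands as high as its twin on the other post, straight and let go. Leave the pots and tools around it where they are.

Things in the scene. Friction and masses are not known exactly. Their poses are not given: they have to be found in the camera images.
- screw_wing (a point): centre of the flat wing head of the loose steel pressure screw: 46 mm wide (x axis), 12 mm thick (y axis; grip across this), 38 mm high (z axis, up along the screw). It lies 29 mm above the collar's underside and 107 mm above the tip. At the start the screw stands upright in the wooden block at any yaw, collar on the block's top, shank in a 30 mm hole
- screw_collar (a point): centre of the underside of the loose screw's round collar (36 mm across, 8 mm high, the wing on top of it), on the screw's axis, 78 mm above its tip; z axis up along the screw
- screw: the loose screw as a whole, 126 mm long, about 0.25 kg; origin at its tip, z up along it, x along the wing's width. Below the collar: plain shank 24 mm across; at the foot two thread ribs, 24 mm over their crests, 6 to 20 mm above the tip, on a 15 mm core that tapers to 10 mm at the tip
- bore_mouth (a point): centre of the mouth of the open bore in the flat top of the empty post, 165 mm above the table; z axis up along the bore. The bore is plain, 27 mm across with a 2 mm chamfer, down to the nut. The screw lowered on the nut without turning rests with its collar's underside 9 to 20 mm above this point, depending on its angle
- nut_top (a point): point on the bore's axis 53 mm below the mouth, where the fixed brass nut's thread begins: right-handed, two starts, 20 mm down per clockwise turn seen from above, 1.5 mm of play, rib ends at an unknown angle. Clockwise the screw runs down under a rib end and is held; anticlockwise it climbs and drops 10 mm every half turn. Over 15 N between screw and nut bruises the thread
- post_open: the empty post, fixed, grey-painted, 58 x 52 x 165 mm (x, y, z); origin at the centre of its underside on the table, z up, bore along z. It holds the nut
- twin_collar (a point): centre of the underside of the collar of the twin screw, fitted in the other post (of the same height) at the other end of the 290 mm long roller, 350 mm from the bore; it stands 3 mm above that post's top, its wing rises to 216 mm above the table. The loose screw's collar has to end at this height
- block: wooden tool block, fixed, 200 x 80 x 90 mm (x, y, z), origin at the centre of its underside; the screw stands in it 55 mm from the centre towards -x, two thin wooden tools stand at +45 and +76 mm and rise 72 mm and 86 mm above its top
- loop_tool: wooden loop tool standing in the block: leave alone
- wood_knife: wooden knife standing in the block: leave alone
- bowl: bisque bowl, 110 mm across and 55 mm high, on the roller's plywood bed (30 mm high), behind the roller: leave alone
- cup: cream cup, 76 mm across and 85 mm high: leave alone
- jar: white jar with black lid, 72 mm across and 95 mm high: leave alone
- vase: cream vase, 80 mm across and 100 mm high, on the table: leave alone
- rib: round wooden rib, 84 mm across and 8 mm thick, flat on the roller's bed in front of the roller: leave alone
There are look-alikes about, which are no part of the job. Of the things shaped like the screw, the bare steel one is meant. Leave any orange look-alike of the post_open alone.

How it is judged:
By the outcome, as a careful person would: the job done as asked, in the order asked, and still so for the second after the job is handed in, with the robot touching nothing.
It also fails if it takes over 72 s, if anything falls off the work surface, if the arm or the gripper's body presses on something with over 40 N, if the wrist force passes 120 N, or if a joint passes its speed limit or range.

## Working session

There is one attempt and no reset: what is moved stays moved. The work goes in short steps, Python scripts to look and compute and a tool call to move; the robot and the scene stay as the last step left them, time stands still between calls to the robot, and variables do not carry over. Pictures are saved under pics/ and viewed, and the job is handed in when it is done.

Besides the shell and the picture viewer there is one more tool, called after "Call:" by a JSON object that holds its "fn" and its "kwargs". send_rows: Moves the arm, as the interface text tells. Its arguments: {"type":"object","properties":{"targets":{"type":"array"}},"required":["targets"]}

```bash
mkdir -p pics; cat > h.py <<'E'
import numpy as np, cv2
from workcell import bot, vision
def cal(n):
    c=vision.get_calibration(n); f=200/np.tan(np.radians(c['vertical_fov'])/2)
    K=np.array([[f,0,c['cx']],[0,f,c['cy']],[0,0,1.]]); R=cv2.Rodrigues(np.array(c['rvec'],float))[0]
    return K,R,np.array(c['tvec'],float)
def atz(n,uv,z):
    K,R,t=cal(n); d=R.T@np.linalg.inv(K)@np.array([uv[0],uv[1],1.]); o=-R.T@t
    return o+d*(z-o[2])/d[2]
def proj(n,P):
    K,R,t=cal(n); p=K@(R@np.array(P,float)+t); return p[:2]/p[2]
def tri(uvs):
    A=[];b=[]
    for n,uv in uvs:
        K,R,t=cal(n); d=R.T@np.linalg.inv(K)@np.array([uv[0],uv[1],1.]); d/=np.linalg.norm(d); o=-R.T@t
        M=np.eye(3)-np.outer(d,d); A.append(M); b.append(M@o)
    return np.linalg.lstsq(np.vstack(A),np.hstack(b),rcond=None)[0]
def snap(n,fn):
    im=vision.camera(n); cv2.imwrite('pics/'+fn,im[:,:,::-1]); return im
E
python3 - <<'E'
from h import *
for n in('scene','top'):
    snap(n,n+'0.png'); K,R,t=cal(n); print(n,K[0,0],-R.T@t, vision.get_calibration(n))
    for k in('screw_wing','screw_collar','bore_mouth','twin_collar','block','post_open'):
        print(n,k,[(np.round(d['uv'],1).tolist(),round(d['score'],2)) for d in vision.boxes_of(k,n)])
print(bot.get_obs())
E
```

```text
scene 415.7048762634738 [ 1.15734316 -0.96800121  0.97161124] {'vertical_fov': 51.38539595809144, 'cx': 315.4477970707079, 'cy': 201.60972075254307, 'rvec': array([ 2.14114342,  0.55925375, -0.2969488 ]), 'tvec': array([-0.52195494, -0.0372669 ,  1.71658735])}
scene screw_wing [([179.1, 306.8], 0.9), ([203.0, 273.4], 0.71)]
scene screw_collar [([205.3, 274.2], 0.71), ([179.2, 306.5], 0.63)]
scene bore_mouth [([246.0, 245.7], 0.94), ([292.0, 236.6], 0.77)]
scene twin_collar [([345.7, 177.3], 0.86)]
scene block [([226.4, 293.5], 0.61)]
scene post_open [([290.7, 237.0], 0.69), ([303.7, 298.7], 0.66), ([249.5, 244.3], 0.62)]
top 507.98892201912815 [0.368365   0.03117392 1.71252803] {'vertical_fov': 42.98004940557955, 'cx': 314.43342210724643, 'cy': 200.41813366076818, 'rvec': array([ 2.17944741, -2.11987764,  0.13934727]), 'tvec': array([0.025605  , 0.59474925, 1.64773619])}
top screw_wing [([451.9, 246.5], 0.59), ([484.4, 244.6], 0.49)]
top screw_collar [([447.7, 242.2], 0.64), ([483.9, 244.4], 0.56), ([364.5, 203.4], 0.49)]
top bore_mouth [([396.8, 235.4], 0.81), ([365.6, 203.0], 0.72)]
top twin_collar [([255.5, 193.0], 0.85)]
top block [([440.8, 225.4], 0.64)]
top post_open [([400.1, 234.8], 0.75), ([364.1, 202.5], 0.62)]
{'clock': 0.7, 'joint_pos': array([1.34197001e+00, 2.40568629e-01, 5.00526924e-03, 1.33517813e+00,
       1.53215450e-06, 1.57083015e+00]), 'joint_vel': array([-0.000423  , -0.00050253,  0.00025668,  0.00153688, -0.00086936,
        0.00069778]), 'tau': array([ 7.83597934e-04, -3.72076213e+01,  2.52643096e+01,  9.07004433e-04,
        9.02134730e-05,  4.66524632e-07]), 'eef_pos': array([0.11341938, 0.48697766, 0.23132417]), 'tool_rot': array([1.14180507e-01, 9.93460020e-01, 2.73250871e-05, 2.36847749e-06]), 'ft_force': array([-0.21373867, -0.24845009, -0.3506277 ]), 'ft_torque': array([ 0.03564275, -0.00737487, -0.02972985]), 'grip_width': 0.08541806637540093}
```

View pics/scene0.png

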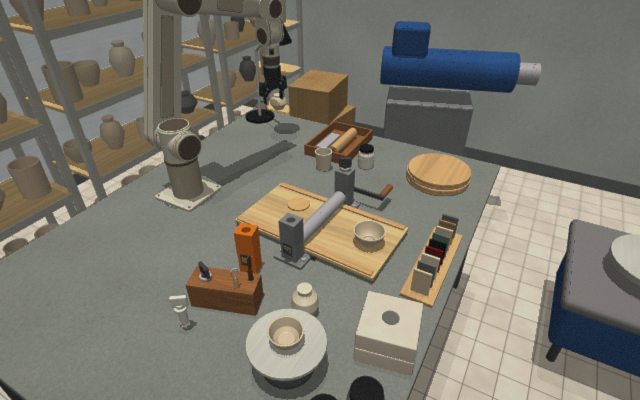

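View pics/top0.png

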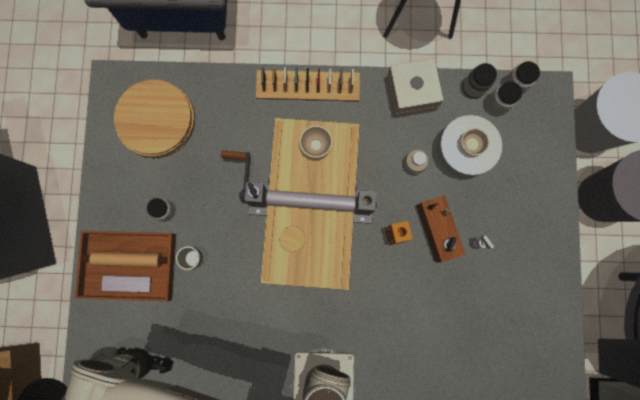

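The grey post is at scene (291,237) and top (365,203), beside the orange look-alike at (246,245) and (400,233). The block screw is near scene (204,272) and top (449,243). A pale look-alike lies at (180,310) and (484,244). I'll zoom in.

```bash
python3 - <<'E'
import cv2
a=cv2.imread('pics/scene0.png')[200:340,150:350]; b=cv2.imread('pics/top0.png')[180:280,350:510]
c=cv2.imread('pics/top0.png')[170:230,230:330]
cv2.imwrite('pics/z1.png',cv2.resize(a,None,fx=4,fy=4,interpolation=cv2.INTER_CUBIC))
cv2.imwrite('pics/z2.png',cv2.resize(b,None,fx=5,fy=5,interpolation=cv2.INTER_CUBIC))
E
python3 - <<'E'
from h import *
print('mouth top', atz('top',(365.3,203),.165),atz('scene',(291.5,217),.165))
print('tri wing',tri([('top',(449.5,244)),('scene',(203.5,271))]))
for uv in [(447.7,242.2),(451.9,246.5),(449.5,244)]: print(atz('top',uv,.115))
E
```

```text
mouth top [ 0.57326051 -0.11511912  0.165     ] [ 0.57675663 -0.10959094  0.165     ]
tri wing [ 0.45529194 -0.38825001  0.11342623]
[ 0.4630276  -0.37990082  0.115     ]
[ 0.44994144 -0.39294723  0.115     ]
[ 0.45754965 -0.38549684  0.115     ]
```

View pics/z1.png

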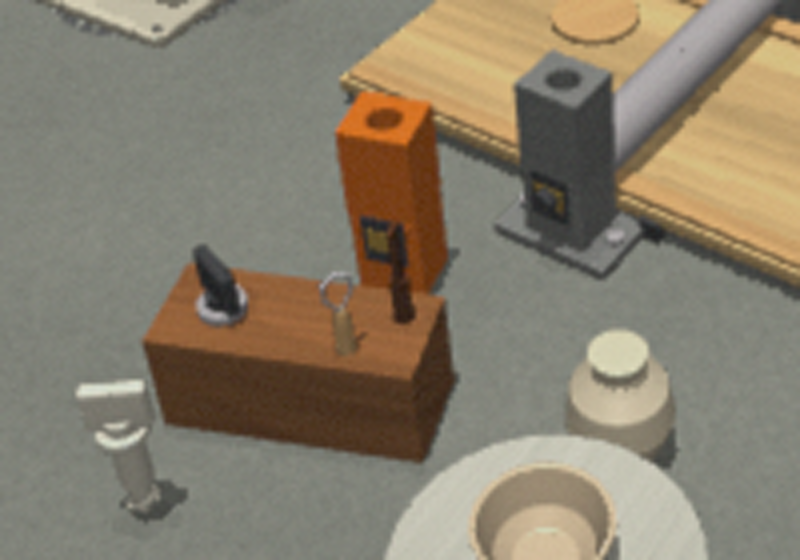

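View pics/z2.png

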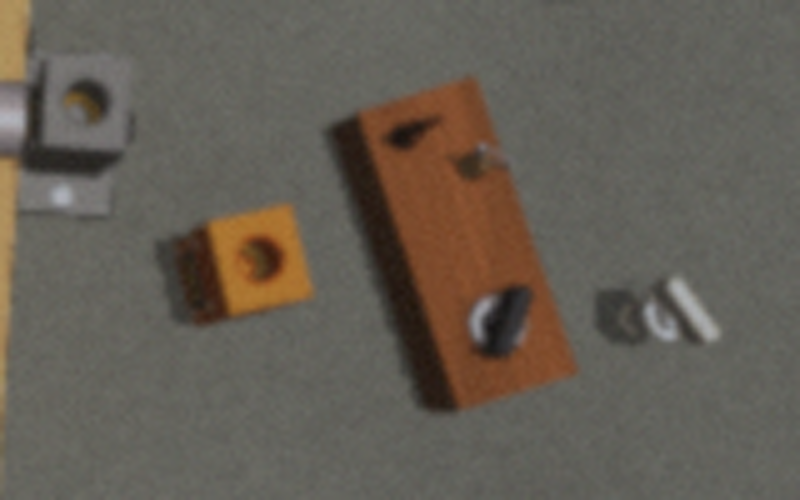

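```bash
cat >> h.py <<'E'
def uz(x,y,s,ox,oy): return ((x+.5)/s-.5+ox,(y+.5)/s-.5+oy)
E
python3 - <<'E'
from h import *
T=lambda x,y:('top',uz(x,y,5,350,180)); S=lambda x,y:('scene',uz(x,y,4,150,200))
print('mouth',atz(*T(87,101),.165),atz(*S(563,79),.165),tri([T(87,101),S(563,79)]))
print('collar',atz(*T(497,324),.096),atz(*S(221,303),.096),tri([T(497,324),S(221,303)]))
for n,p in [('blk',[(362,112),(475,78),(578,373),(458,408)])]:
    c=np.array([atz(*T(*q),.09) for q in p]); print(c.round(4), c.mean(0)); d=(c[1]+c[0]-c[2]-c[3])/2; print(np.linalg.norm(d),d/np.linalg.norm(d))
    ax=d/np.linalg.norm(d); print('hole',c.mean(0)-.055*ax)
cs=np.array([atz(*S(*q),.09) for q in [(145,342),(190,266),(445,296),(415,378)]]);print(cs.round(4),cs.mean(0))
# post top
c=np.array([atz(*T(*q),.165) for q in [(45,55),(132,55),(128,150),(42,148)]]); print('post',c.round(4),c.mean(0))
E
```

```text
mouth [ 0.58332202 -0.12019694  0.165     ] [ 0.58010776 -0.12151381  0.165     ] [ 0.58187092 -0.1211245   0.16567274]
collar [ 0.4573001  -0.38885874  0.096     ] [ 0.45374129 -0.38991172  0.096     ] [ 0.45605636 -0.3897232   0.09717508]
[[ 0.5915 -0.3046  0.09  ]
 [ 0.6156 -0.3774  0.09  ]
 [ 0.428  -0.4416  0.09  ]
 [ 0.4038 -0.3653  0.09  ]] [ 0.50971615 -0.37222932  0.09      ]
0.19774024421430927 [0.94885475 0.31571294 0.        ]
hole [ 0.45752913 -0.38959353  0.09      ]
[[ 0.4275 -0.4413  0.09  ]
 [ 0.4028 -0.3683  0.09  ]
 [ 0.5877 -0.3008  0.09  ]
 [ 0.6153 -0.3749  0.09  ]] [ 0.50831487 -0.37132748  0.09      ]
post [[ 0.6112 -0.0939  0.165 ]
 [ 0.6127 -0.1475  0.165 ]
 [ 0.5537 -0.1457  0.165 ]
 [ 0.5535 -0.093   0.165 ]] [ 0.58277021 -0.1200518   0.165     ]
```

```bash
python3 - <<'E'
from h import *
im={n:cv2.imread(f'pics/{n}0.png').astype(float) for n in('top','scene')}
def hull(n,x,y,yaw):
    P=[]
    for a in(-23,23):
        for b in(-6,6):
            for z in(.102,.138):
                c,s=np.cos(yaw),np.sin(yaw); P.append(proj(n,(x+(a*c-b*s)/1e3,y+(a*s+b*c)/1e3,z)))
    return cv2.convexHull(np.array(P,np.float32))
def score(n,x,y,yaw):
    h=hull(n,x,y,yaw); m=np.zeros((3200//1*1,5120),np.uint8)
    return h
res=[]
import itertools
dark={n:np.where(im[n].max(2)<75,1.,-1.) for n in im}
for n in im: 
    u=proj(n,(.4565,-.3893,.12)).astype(int); print(n,u); 
    print(im[n][u[1]-9:u[1]+10,u[0]-9:u[0]+10].max(2).astype(int))
E
```

```text
top [451 244]
[[133 131 130 126 131 127 121 120 121 124 121 123 125 126 120 119 115 106
  102]
 [128 135 125 126 123 129 122 120 117 112 105 108 112 114 116 122 118 115
  105]
 [128 134 128 126 122 121 116 107  98  80  68  68  70  83 109 122 122 115
  107]
 [129 131 127 120 119 112 100  84  66  39  37  43  53  67  92 121 120 118
  105]
 [117 122 120 115 121 121 108  80  48  30  36  45  54  63  88 115 123 120
  109]
 [112 115 108 113 139 144 107  72  41  26  38  51  56  64 101 121 121 122
  117]
 [113 108 102 132 150 139  86  53  31  28  41  52  55  78 115 125 127 122
  122]
 [111 104 110 149 145 100  63  38  31  31  47  52  57  85 118 128 126 124
  118]
 [110 107 126 147 110  61  49  38  33  38  51  54  70 104 123 126 127 122
  122]
 [108 109 129 148  92  51  39  25  30  45  53  55  80 116 123 129 126 124
  122]
 [112 106 124 147  93  39  24  29  34  46  55  62  92 118 125 127 128 129
  126]
 [112 106 111 140  98  48  25  28  40  48  54  76 116 123 125 128 126 125
  122]
 [110 104 100 120  95  51  29  32  44  53  66  99 128 128 127 131 129 131
  127]
 [112 107  93  84  73  46  24  36
[... 1309 characters left out ...]
  39  42  51  61  57  47  72 144 146 147 148
  148]
 [138 139 139 140 137  87  48  34  36  42  45  46  43  73 156 146 144 147
  151]
 [144 145 144 141 143 135  80  42  39  36  44  40  41  56 121 160 139 133
  144]
 [145 145 146 144 146 146  85  62  39  35  39  37  43  44  96 167 149 133
  137]
 [141 137 139 139 149 161  97  72  53  40  36  42  42  43  84 173 149 136
  135]
 [137 139 137 142 161 168 108  54  54  46  36  43  41  43  77 163 121 141
  141]
 [149 148 146 148 165 168 108  53  41  40  35  46  40  37  54 105  91 134
  140]
 [149 152 151 153 160 168 163 126  78  64  60  47  42  36  47  75  84 135
  141]
 [149 148 146 143 128 155 167 167 163 162 148 101  56  53  62  82  95 139
  145]]
```

```bash
cat > fit.py <<'E'
from h import *
from scipy.optimize import minimize
im={n:cv2.imread(f'pics/{n}0.png').astype(float).max(2) for n in('top','scene')}
W={}
for n in im:
    u=proj(n,(.4565,-.3893,.12)).astype(int); s=15
    a=im[n][u[1]-s:u[1]+s,u[0]-s:u[0]+s]; W[n]=(u-s,np.clip((115-a)/60,0,1))
def ras(n,p):
    x,y,yaw=p; P=[]
    for a in(-23,23):
        for b in(-6,6):
            for z in(.098,.138):
                c,s=np.cos(yaw),np.sin(yaw); P.append(proj(n,(x+(a*c-b*s)/1e3,y+(a*s+b*c)/1e3,z)))
    o,d=W[n]; k=16
    h=cv2.convexHull((((np.array(P)-o+.5)*k)).astype(np.float32))
    m=np.zeros((30*k,30*k),np.float32); cv2.fillConvexPoly(m,h.astype(np.int32),1.)
    return cv2.resize(m,(30,30),interpolation=cv2.INTER_AREA)
def cost(p,cams=('top','scene')): return sum(((cv2.GaussianBlur(ras(n,p),(0,0),.6)-W[n][1])**2).sum() for n in cams)
if __name__=='__main__':
  for cams in (('top','scene'),('top',),('scene',)):
    best=min(((cost((.4565,-.3893,y),cams),y) for y in np.arange(0,np.pi,.1)))
    r=minimize(cost,(.4565,-.3893,best[1]),args=(cams,),method='Nelder-Mead',options=dict(initial_simplex=[(.4565+a,-.3893+b,best[1]+c) for a,b,c in[(0,0,0),(.004,0,0),(0,.004,0),(0,0,.2)]]))
    print(cams,best,r.x,r.fun)
    if len(cams)==2:
      for n in cams:
        o,_=W[n]; i=cv2.imread(f'pics/{n}0.png')[o[1]:o[1]+30,o[0]:o[0]+30]; i=cv2.resize(i,None,fx=12,fy=12,interpolation=cv2.INTER_CUBIC)
        m=(cv2.resize(ras(n,r.x),None,fx=12,fy=12)>.5).astype(np.uint8); cv2.drawContours(i,cv2.findContours(m,0,2)[0],-1,(0,0,255),1)
        cv2.imwrite(f'pics/fit_{n}.png',i)
E
python3 fit.py; python3 -c "
import cv2,numpy as np;cv2.imwrite('pics/fit.png',np.hstack([cv2.imread('pics/fit_top.png'),cv2.imread('pics/fit_scene.png')]))"
```

```text
('top', 'scene') (np.float64(70.33625277884282), np.float64(2.7)) [ 0.45620275 -0.38939521  2.74051183] 69.10381320152268
('top',) (np.float64(49.067138481811256), np.float64(2.8000000000000003)) [ 0.45706716 -0.3870141   2.75485838] 41.70868646757967Traceback (most recent call last):
  File "fit.py", line 22, in <module>
    r=minimize(cost,(.4565,-.3893,best[1]),args=(cams,),method='Nelder-Mead',options=dict(initial_simplex=[(.4565+a,-.3893+b,best[1]+c) for a,b,c in[(0,0,0),(.004,0,0),(0,.004,0),(0,0,.2)]]))
    res = _minimize_neldermead(fun, x0, args, callback, bounds=bounds,
                               **options)
    fxcc = func(xcc)
    fx = function(np.copy(x), *(wrapper_args + args))
  File "fit.py", line 18, in cost
    def cost(p,cams=('top','scene')): return sum(((cv2.GaussianBlur(ras(n,p),(0,0),.6)-W[n][1])**2).sum() for n in cams)
                                             ~~~^^^^^^^^^^^^^^^^^^^^^^^^^^^^^^^^^^^^^^^^^^^^^^^^^^^^^^^^^^^^^^^^^^^^^^^^
  File "fit.py", line 18, in <genexpr>
    def cost(p,cams=('top','scene')): return sum(((cv2.GaussianBlur(ras(n,p),(0,0),.6)-W[n][1])**2).sum() for n in cams)
                                                                    ~~~^^^^^
  File "fit.py", line 13, in ras
    c,s=np.cos(yaw),np.sin(yaw); P.append(proj(n,(x+(a*c-b*s)/1e3,y+(a*s+b*c)/1e3,z)))
                                          ~~~~^^^^^^^^^^^^^^^^^^^^^^^^^^^^^^^^^^^^^^^
  File "h.py", line 11, in proj
    K,R,t=cal(n); p=K@(R@np.array(P,float)+t); return p[:2]/p[2]
          ~~~^^^
  File "h.py", line 4, in cal
    c=vision.get_calibration(n); f=200/np.tan(np.radians(c['vertical_fov'])/2)
ValueError: time passes only in moves, steps and waits
```

View pics/fit.png

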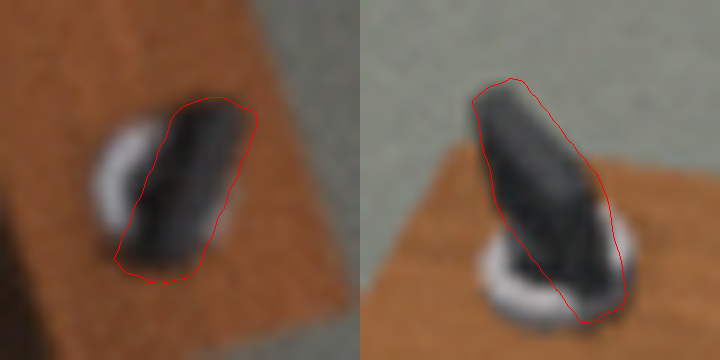

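The fit gives the screw axis at about (0.4565, -0.3885) with the wing yaw near 2.79. The bore mouth is at about (0.582, -0.1205). Next I move towards the screw.

Call:
{"fn": "send_rows", "kwargs": {"targets": [[[2.1,-5.5,0.5,0,5],[4.2,-11,1,0,5],[6.3,-16.5,2,-0.02,5],[8.4,-22,2,-0.04,5],[10.5,-27.5,2,-0.06,5],[12.6,-33,2,-0.08,5],[14.7,-38.5,2,-0.1,5],[16.8,-44,2,-0.12,5],[18.9,-49.5,2,-0.12,5],[21,-55,2,-0.12,5],[23.1,-60.5,2,-0.12,5],[25.2,-66,2,-0.12,5]]]}}

```text
clock: 2.2
eef_pos: [0.3658, -0.1753, 0.2516]
tool_rot: [0.174, 0.985, 0.0, 0.001]
ft_force: [0.6, -0.0, 0.8]
grip_width: 0.0505
```

Call:
{"fn": "send_rows", "kwargs": {"targets": [[[2.3,-5.4,0,0,5],[4.6,-10.8,0,0,5],[6.9,-16.2,0,0,5],[9.1,-21.5,0,0,5],[9.1,-21.5,-3,0,5],[9.1,-21.5,-6,0,5],[9.1,-21.5,-7,0,5],[9.1,-21.5,-7,0,5]]]}}

```text
clock: 3.2
eef_pos: [0.4562, -0.3877, 0.1811]
tool_rot: [0.173, 0.985, 0.0, -0.001]
ft_force: [-0.4, -0.0, 0.9]
grip_width: 0.0499
```

```bash
python3 - <<'E'
from h import *
o=bot.get_obs(); print(o['eef_pos'],o['joint_pos'].round(3))
for n in('scene','top'):
    im=snap(n,n+'1.png'); u=proj(n,(.4565,-.3885,.13)).astype(int); c=im[u[1]-40:u[1]+40,u[0]-40:u[0]+40,::-1]
    cv2.imwrite(f'pics/c_{n}.png',cv2.resize(c,None,fx=5,fy=5,interpolation=cv2.INTER_CUBIC))
cv2.imwrite('pics/c1.png',np.hstack([cv2.imread('pics/c_scene.png'),cv2.imread('pics/c_top.png')]))
E
```

```text
[ 0.45618666 -0.38769027  0.18106375] [-0.704  0.462  0.192  1.303  0.    -0.356]
```

View pics/c1.png

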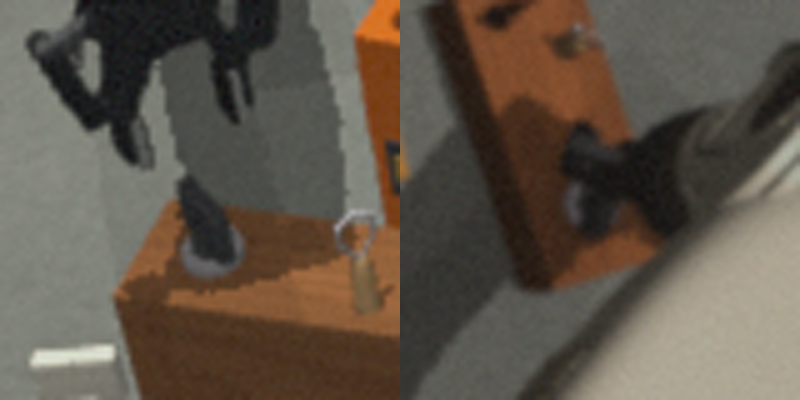

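Call:
{"fn": "send_rows", "kwargs": {"targets": [[[0,-0.1,-3,0,5],[0,-0.1,-5.5,0,5],[0,-0.1,-7,0,5],[0,-0.1,-7.8,0,5],[0,-0.1,-7.8,0,5]]]}}

```text
clock: 3.92
eef_pos: [0.4566, -0.3891, 0.1036]
tool_rot: [0.173, 0.985, -0.0, 0.0]
ft_force: [0.3, 0.8, -0.1]
grip_width: 0.0503
```

Call:
{"fn": "send_rows", "kwargs": {"targets": [[[0,0,0,0,3],[0,0,0,0,2],[0,0,0,0,1],[0,0,0,0,0],[0,0,0,0,0],[0,0,0,0,0],[0,0,0,0,0]]]}}

```text
clock: 4.8
eef_pos: [0.4568, -0.3893, 0.1041]
tool_rot: [0.173, 0.985, -0.0, 0.001]
ft_force: [-0.4, 1.2, 4.4]
grip_width: 0.0115
```

Call:
{"fn": "send_rows", "kwargs": {"targets": [[[0,0,0.5,0,0],[0,0,2,0,0],[0,0,5,0,0],[0,0,9,0,0],[0,0,13,0,0],[0,0,17,0,0],[0,0,19,0,0],[0,0,19.6,0,0],[0,0,19.6,0,0]]]}}

```text
clock: 5.92
eef_pos: [0.4563, -0.389, 0.299]
tool_rot: [0.174, 0.985, 0.0, -0.0]
ft_force: [0.1, -0.6, -2.2]
grip_width: 0.0113
```

```bash
python3 - <<'E'
from h import *
o=bot.get_obs(); print(o['eef_pos'],o['joint_pos'].round(3),o['ft_force'],o['ft_torque'])
im=snap('scene','scene2.png'); u=proj('scene',(.4565,-.389,.25)).astype(int); c=im[u[1]-50:u[1]+50,u[0]-50:u[0]+50,::-1]
cv2.imwrite('pics/c2.png',cv2.resize(c,None,fx=6,fy=6,interpolation=cv2.INTER_CUBIC))
E
```

```text
[ 0.45626923 -0.38897041  0.29904331] [-0.706  0.437  0.458  1.592 -0.    -0.357] [ 0.05472847 -0.55266665 -2.22937894] [-0.04551669 -0.01991132 -0.00942254]
```

View pics/c2.png

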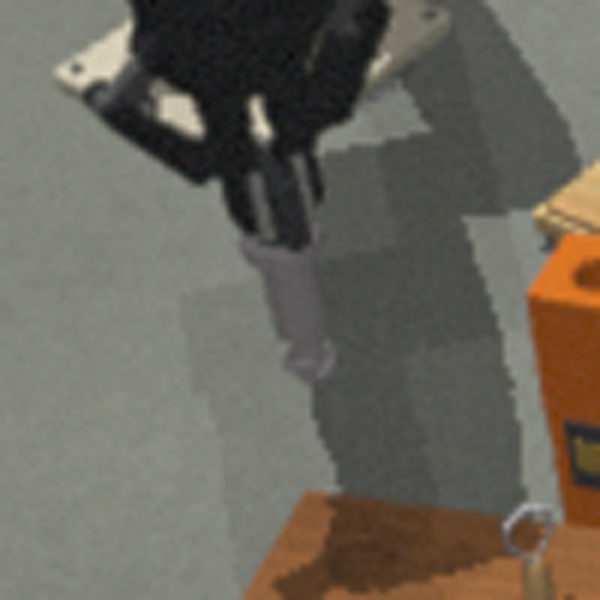

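```bash
python3 - <<'E'
from h import *
u=proj('scene',(.4565,-.389,.25)).astype(int)-50
X,Y=.4563,-.389
i=cv2.imread('pics/c2.png')
def pt(P): return ((proj('scene',P)-u+.5)*6-.5)
for z in (.285,.27,.25,.23,.227,.213,.207): print(z,pt((X,Y,z)).round(1))
def cyl(r,z0,z1,col):
    P=[pt((X+r*np.cos(a),Y+r*np.sin(a),z)) for z in(z0,z1) for a in np.linspace(0,6.28,40)]
    cv2.polylines(i,[cv2.convexHull(np.array(P,np.float32)).astype(int)],True,col,1)
cyl(.018,.285,.293,(0,0,255)); cyl(.012,.227,.285,(0,255,0)); cyl(.012,.213,.227,(255,0,0))
cv2.imwrite('pics/c2o.png',i[150:450,150:450])
E
```

```text
0.285 [290.7 246.7]
0.27 [296.8 273.1]
0.25 [304.8 307.7]
0.23 [312.6 341.6]
0.227 [313.8 346.6]
0.213 [319.1 369.8]
0.207 [321.4 379.6]
```

View pics/c2o.png

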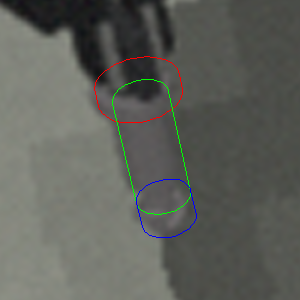

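Call:
{"fn": "send_rows", "kwargs": {"targets": [[[0,0,0,0.17,0],[0,0,0,0.34,0],[0,0,0,0.51,0],[0,0,0,0.68,0],[0,0,0,0.85,0],[0,0,0,1.02,0],[0,0,0,1.19,0],[0,0,0,1.36,0],[0,0,0,1.53,0],[0,0,0,1.53,0],[0,0,0,1.53,0]]]}}

```text
clock: 7.35
eef_pos: [0.4561, -0.3888, 0.2984]
tool_rot: [-0.556, 0.831, 0.001, -0.0]
ft_force: [-0.5, -0.0, -2.9]
grip_width: 0.0116
```

```bash
python3 - <<'E'
from h import *
o=bot.get_obs(); print(o['eef_pos'],o['joint_pos'].round(3)); snap('scene','scene3.png'); snap('top','top3.png')
E
```

```text
[ 0.45613211 -0.38879214  0.29836389] [-0.706  0.437  0.457  1.592  0.    -1.885]
```

Call:
{"fn": "send_rows", "kwargs": {"targets": [[[0,0,0,0.17,0],[0,0,0,0.34,0],[0,0,0,0.51,0],[0,0,0,0.68,0],[0,0,0,0.85,0],[0,0,0,1.02,0],[0,0,0,1.19,0],[0,0,0,1.36,0],[0,0,0,1.47,0],[0,0,0,1.47,0],[0,0,0,1.47,0]]]}}

```text
clock: 8.82
eef_pos: [0.4882, -0.3411, 0.2993]
tool_rot: [0.957, -0.29, -0.008, 0.022]
ft_force: [0.0, -0.4, -1.7]
grip_width: 0.0111
```

```bash
python3 - <<'E'
from h import *
o=bot.get_obs(); print(o['eef_pos'],o['joint_pos'].round(3)); snap('scene','scene4.png')
u=proj('scene',(.4565,-.389,.25)).astype(int)-50
L=[]
for k in (2,3,4):
    i=cv2.imread(f'pics/scene{k}.png')[u[1]+30:u[1]+70,u[0]+30:u[0]+65]; L.append(cv2.resize(i,None,fx=7,fy=7,interpolation=cv2.INTER_CUBIC))
cv2.imwrite('pics/c4.png',np.hstack(L))
E
```

```text
[ 0.48815661 -0.34113395  0.29930402] [-0.586  0.429  0.445  1.59  -0.047 -3.14 ]
```

View pics/c4.png

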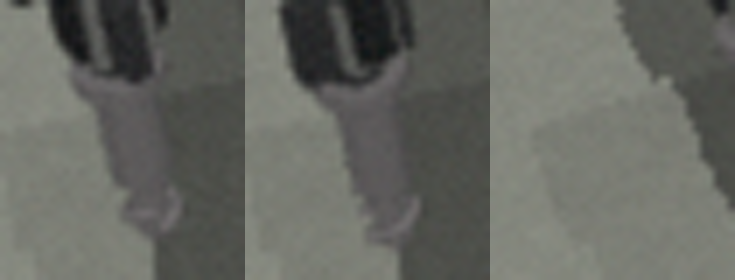

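View pics/top3.png

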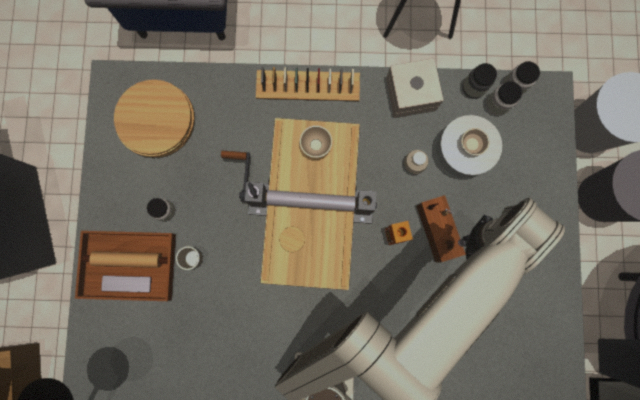

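Call:
{"fn": "send_rows", "kwargs": {"targets": [[[0,0,0,-0.15,0],[0,0,0,-0.3,0],[0,0,0,-0.45,0],[0,0,0,-0.5,0],[0,0,0,-0.5,0],[0,0,0,-0.5,0]]]}}

```text
clock: 9.62
eef_pos: [0.4878, -0.3416, 0.2993]
tool_rot: [0.856, -0.517, -0.013, 0.019]
ft_force: [-0.2, 0.3, -1.8]
grip_width: 0.0108
```

```bash
python3 - <<'E'
from h import *
from scipy.spatial.transform import Rotation as Ro
o=bot.get_obs(); print(o['eef_pos'],o['joint_pos'].round(3)); R=Ro.from_quat(o['tool_rot']).as_matrix(); print(R.round(3), np.arctan2(R[1,1],R[0,1]))
E
```

```text
[ 0.48784414 -0.34158556  0.29929289] [-0.591  0.449  0.476  1.622 -0.04  -2.644]
[[ 0.465 -0.885 -0.042]
 [-0.886 -0.464 -0.02 ]
 [-0.002  0.046 -0.999]] -2.6583161631110013
```

Turning past joint 6's limit left a 2.7° tilt in the commanded pose. Pushing the opposite limit in the same way should cancel it.

Call:
{"fn": "send_rows", "kwargs": {"targets": [[[0,0,0,-0.18,0],[0,0,0,-0.36,0],[0,0,0,-0.54,0],[0,0,0,-0.72,0],[0,0,0,-0.9,0],[0,0,0,-1.08,0],[0,0,0,-1.26,0],[0,0,0,-1.44,0],[0,0,0,-1.62,0],[0,0,0,-1.8,0],[0,0,0,-1.98,0],[0,0,0,-2.16,0]]]}}

```text
clock: 11.12
eef_pos: [0.4881, -0.3413, 0.2993]
tool_rot: [0.056, 0.998, 0.023, 0.002]
ft_force: [-0.3, -0.3, -2.0]
grip_width: 0.0112
```

Call:
{"fn": "send_rows", "kwargs": {"targets": [[[0,0,0,-0.18,0],[0,0,0,-0.36,0],[0,0,0,-0.54,0],[0,0,0,-0.72,0],[0,0,0,-0.9,0],[0,0,0,-1.08,0],[0,0,0,-1.26,0],[0,0,0,-1.44,0],[0,0,0,-1.62,0],[0,0,0,-1.8,0],[0,0,0,-1.98,0],[0,0,0,-2.16,0]]]}}

```text
clock: 12.62
eef_pos: [0.4879, -0.3411, 0.2994]
tool_rot: [0.907, 0.421, 0.009, 0.022]
ft_force: [0.6, 0.4, -2.4]
grip_width: 0.0108
```

Call:
{"fn": "send_rows", "kwargs": {"targets": [[[0,0,0,-0.18,0],[0,0,0,-0.36,0],[0,0,0,-0.54,0],[0,0,0,-0.72,0],[0,0,0,-0.9,0],[0,0,0,-1.08,0],[0,0,0,-1.26,0],[0,0,0,-1.35,0],[0,0,0,-1.35,0]]]}}

```text
clock: 13.75
eef_pos: [0.4881, -0.3412, 0.2993]
tool_rot: [0.972, -0.234, -0.007, 0.022]
ft_force: [-0.5, 0.5, -1.8]
grip_width: 0.011
```

```bash
cat > st.py <<'E'
from h import *
from scipy.spatial.transform import Rotation as Ro
o=bot.get_obs(); R=Ro.from_quat(o['tool_rot']).as_matrix()
print(round(float(o['clock']),2),o['eef_pos'].round(4),'J',o['joint_pos'].round(3),'z',R[:,2].round(4),'yaw',np.arctan2(R[1,1],R[0,1]).round(3),'F',o['ft_force'].round(1),'M',o['ft_torque'].round(2))
E
python3 st.py
```

```text
13.75 [ 0.4881 -0.3412  0.2993] J [-0.586  0.424  0.438  1.582 -0.046  3.028] z [-0.0232 -0.0402 -0.9989] yaw -2.043 F [-0.5  0.5 -1.8] M [ 0.03 -0.05 -0.01]
```

Call:
{"fn": "send_rows", "kwargs": {"targets": [[[0,0,0,-0.1,0],[0,0,0,-0.22,0],[0,0,0,-0.22,0]]]}}

```text
clock: 14.12
eef_pos: [0.4696, -0.3656, 0.2993]
tool_rot: [0.948, -0.318, -0.005, 0.011]
ft_force: [0.1, -0.2, -2.8]
grip_width: 0.0111
```

```bash
python3 st.py
```

```text
14.12 [ 0.4696 -0.3656  0.2993] J [-0.649  0.429  0.446  1.591 -0.024  3.139] z [-0.0164 -0.0172 -0.9997] yaw -2.217 F [ 0.1 -0.2 -2.8] M [ 0.06  0.   -0.02]
```

Call:
{"fn": "send_rows", "kwargs": {"targets": [[[0,0,0,-0.06,0],[0,0,0,-0.115,0],[0,0,0,-0.115,0]]]}}

```text
clock: 14.5
eef_pos: [0.4499, -0.3883, 0.2994]
tool_rot: [0.937, -0.348, -0.001, -0.001]
ft_force: [0.8, 0.1, -2.4]
grip_width: 0.0114
```

```bash
python3 st.py
```

```text
14.5 [ 0.4499 -0.3883  0.2994] J [-7.130e-01  4.270e-01  4.440e-01  1.591e+00  2.000e-03  3.140e+00] z [-0.0015  0.0034 -1.    ] yaw -2.282 F [ 0.8  0.1 -2.4] M [-0.01 -0.02  0.03]
```

Call:
{"fn": "send_rows", "kwargs": {"targets": [[[0,0,0,0.18,0],[1.1,2.2,0,0.35,0],[2.4,5,0,0.53,0],[3.8,7.8,0,0.7,0],[5.2,10.6,0,0.88,0],[6.6,13.4,0,1.05,0],[8,16.2,0,1.23,0],[9.4,19,0,1.4,0],[10.8,21.8,0,1.58,0],[12.2,24.6,0,1.75,0],[13.1,26.7,0,1.88,0],[13.2,26.8,0,1.95,0]]]}}

```text
clock: 16.0
eef_pos: [0.5837, -0.1169, 0.2991]
tool_rot: [0.812, 0.584, -0.002, 0.0]
ft_force: [-0.5, -0.6, -3.0]
grip_width: 0.0114
```

Call:
{"fn": "send_rows", "kwargs": {"targets": [[[0,0,0,0.15,0],[0,0,0,0.3,0],[0,0,0,0.3,0],[0,0,0,0.3,0]]]}}

```text
clock: 16.5
eef_pos: [0.583, -0.119, 0.2993]
tool_rot: [0.718, 0.696, -0.002, 0.001]
ft_force: [-0.2, 0.1, -2.0]
grip_width: 0.0112
```

```bash
python3 st.py; python3 - <<'E'
from h import *
snap('scene','scene5.png'); snap('top','top5.png')
u=proj('scene',(.582,-.1206,.22)).astype(int); i=cv2.imread('pics/scene5.png')[u[1]-50:u[1]+50,u[0]-50:u[0]+50]
u=proj('top',(.582,-.1206,.22)).astype(int); j=cv2.imread('pics/top5.png')[u[1]-50:u[1]+50,u[0]-50:u[0]+50]
cv2.imwrite('pics/c5.png',cv2.resize(np.hstack([i,j]),None,fx=4,fy=4,interpolation=cv2.INTER_CUBIC))
E
```

```text
16.5 [ 0.583  -0.119   0.2993] J [-0.2    0.427  0.443  1.588 -0.003  1.403] z [-0.0016 -0.0031 -1.    ] yaw -0.032 F [-0.2  0.1 -2. ] M [ 0.04  0.02 -0.  ]
```

View pics/c5.png

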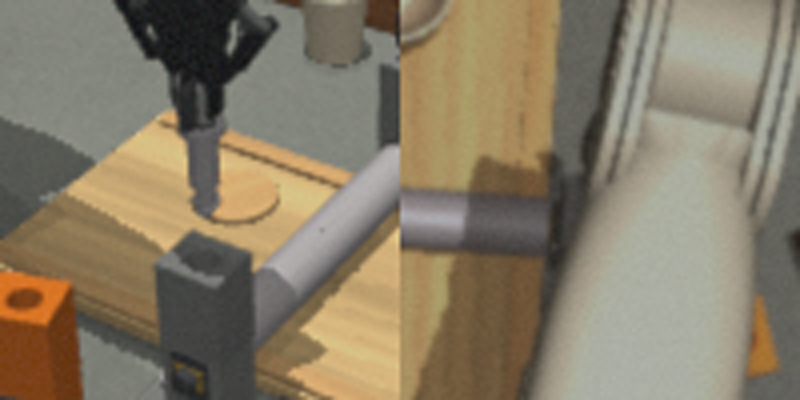

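Call:
{"fn": "send_rows", "kwargs": {"targets": [[[0,0,0,0.18,0],[0,0,0,0.36,0],[0,0,0,0.54,0],[0,0,0,0.72,0],[0,0,0,0.9,0],[0,0,0,1.08,0],[0,0,0,1.26,0],[0,0,0,1.44,0],[0,0,0,1.57,0],[0,0,0,1.57,0],[0,0,0,1.57,0]]]}}

```text
clock: 17.98
eef_pos: [0.583, -0.1192, 0.2993]
tool_rot: [0.017, 1.0, -0.001, 0.002]
ft_force: [0.1, -0.1, -2.7]
grip_width: 0.0112
```

```bash
python3 st.py; python3 - <<'E'
from h import *
snap('scene','scene6.png')
E
```

```text
17.98 [ 0.583  -0.1192  0.2993] J [-2.010e-01  4.230e-01  4.370e-01  1.582e+00 -1.000e-03 -1.680e-01] z [ 0.0033 -0.0016 -1.    ] yaw 1.538 F [ 0.1 -0.1 -2.7] M [ 0.01 -0.01  0.01]
```

Call:
{"fn": "send_rows", "kwargs": {"targets": [[[0,0,0,0.18,0],[0,0,0,0.36,0],[0,0,0,0.54,0],[0,0,0,0.72,0],[0,0,0,0.9,0],[0,0,0,1.08,0],[0,0,0,1.26,0],[0,0,0,1.44,0],[0,0,0,1.57,0],[0,0,0,1.57,0],[0,0,0,1.57,0]]]}}

```text
clock: 19.4
eef_pos: [0.583, -0.1192, 0.2993]
tool_rot: [-0.695, 0.719, 0.001, 0.002]
ft_force: [-0.5, -0.0, -1.8]
grip_width: 0.0116
```

```bash
python3 st.py; python3 - <<'E'
from h import *
snap('scene','scene7.png')
u=proj('scene',(.582,-.1206,.25)).astype(int);print(u)
L=[cv2.imread(f'pics/scene{k}.png')[u[1]-10:u[1]+50,u[0]-20:u[0]+20] for k in(5,6,7)]
cv2.imwrite('pics/c7.png',cv2.resize(np.hstack(L),None,fx=6.5,fy=6.5,interpolation=cv2.INTER_CUBIC))
E
```

```text
19.4 [ 0.583  -0.1192  0.2993] J [-0.204  0.425  0.441  1.585  0.004 -1.74 ] z [ 0.0017  0.0033 -1.    ] yaw 3.108 F [-0.5 -0.  -1.8] M [-0.    0.03 -0.03]
[289 197]
```

View pics/c7.png

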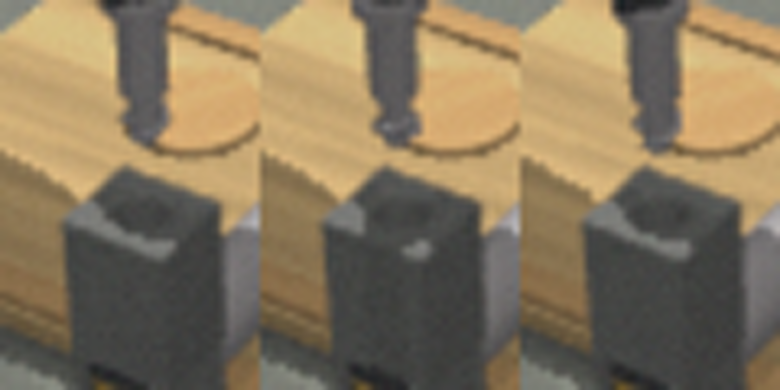

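```bash
python3 - <<'E'
from h import *
p0=proj('scene',(.583,-.119,.25))
for d in np.eye(3)*.001: print((proj('scene',(.583,-.119,.25)+d)-p0).round(3))
print(p0)
for k in (5,6,7):
    im=cv2.imread(f'pics/scene{k}.png').astype(float)[:,:,2]
    L=[]
    for r in range(191,205):
        row=im[r,270:310]; bgL=np.median(row[2:8]); 
        seg=row; mn=np.median(np.sort(row)[:5])
        # left & right crossings around min near centre
        c=18+ (0)
        th=(mn+np.median(row))/2
        i=int(np.argmin(cv2.GaussianBlur(row[None],(5,1),1)[0,12:26]))+12
        a=i
        while row[a]<th:a-=1
        b=i
        while row[b]<th:b+=1
        xl=a+(row[a]-th)/(row[a]-row[a+1]); xr=b-(row[b]-th)/(row[b]-row[b-1])
        L.append((270+(xl+xr)/2,xr-xl))
    print(k,[f'{c:.1f}/{w:.1f}' for c,w in L])
    print(im[196:216,286:296].mean(1).astype(int))
for z in (.27,.25,.23): print(z,proj('scene',(.583,-.119,z)))
E
```

```text
[0.281 0.093]
[ 0.178 -0.168]
[-0.015 -0.271]
[290.39995703 197.03749758]
5 ['291.5/10.4', '290.3/8.0', '290.3/7.9', '290.4/7.8', '290.5/7.8', '290.5/7.7', '290.5/7.8', '290.5/7.8', '290.5/7.7', '290.6/7.7', '290.4/6.9', '290.8/5.8', '291.1/6.0', '290.8/7.0']
[119 118 118 119 116 126 138 135 122 119 131 147 162 166 172 199 190 159
 117  92]
6 ['288.7/8.0', '288.6/7.9', '288.6/7.8', '288.6/7.8', '288.9/7.8', '288.9/7.8', '289.0/7.8', '288.9/7.8', '289.0/7.7', '289.1/7.5', '289.0/7.0', '289.1/5.7', '289.3/5.1', '289.7/5.8']
[122 121 121 122 122 127 143 149 140 131 131 132 157 153 170 198 190 158
 118  91]
7 ['288.9/8.4', '288.9/7.9', '289.0/7.9', '288.9/7.8', '288.9/7.8', '289.1/8.1', '289.3/7.9', '289.3/7.8', '289.2/7.9', '289.3/7.7', '289.4/7.7', '289.3/6.7', '289.8/6.0', '289.8/6.5']
[119 118 118 119 119 118 131 136 132 124 126 140 157 135 150 197 190 158
 119  92]
0.27 [290.10692381 191.55993067]
0.25 [290.39995703 197.03749758]
0.23 [290.6875502  202.41337549]
```

```bash
python3 - <<'E'
from h import *
a=cv2.imread('pics/scene0.png'); b=cv2.imread('pics/top0.png')
A=cv2.resize(a[205:245,270:310],None,fx=10,fy=10,interpolation=cv2.INTER_CUBIC)
B=cv2.resize(b[180:220,345:385],None,fx=10,fy=10,interpolation=cv2.INTER_CUBIC)
def ov(I,n,ox,oy,x,y,yaw):
    f=lambda P:((proj(n,P)-(ox,oy)+.5)*10-.5)
    c,s=np.cos(yaw),np.sin(yaw)
    P=[f((x+(u*c-v*s),y+(u*s+v*c),.165)) for u,v in[(-.029,-.026),(.029,-.026),(.029,.026),(-.029,.026)]]
    cv2.polylines(I,[np.array(P).round().astype(int)],True,(0,255,255),1)
    for r in(.0135,.0155):
        P=[f((x+r*np.cos(t),y+r*np.sin(t),.165)) for t in np.linspace(0,6.28,60)]
        cv2.polylines(I,[np.array(P).round().astype(int)],True,(0,255,0),1)
cl=np.hstack([A,B]).copy()
ov(A,'scene',270,205,.5801,-.1215,np.pi/2); ov(B,'top',345,180,.5833,-.1202,np.pi/2)
cv2.imwrite('pics/m0.png',np.hstack([A,B]));cv2.imwrite('pics/m1.png',cl)
E
```

```text
(no output)
```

View pics/m0.png

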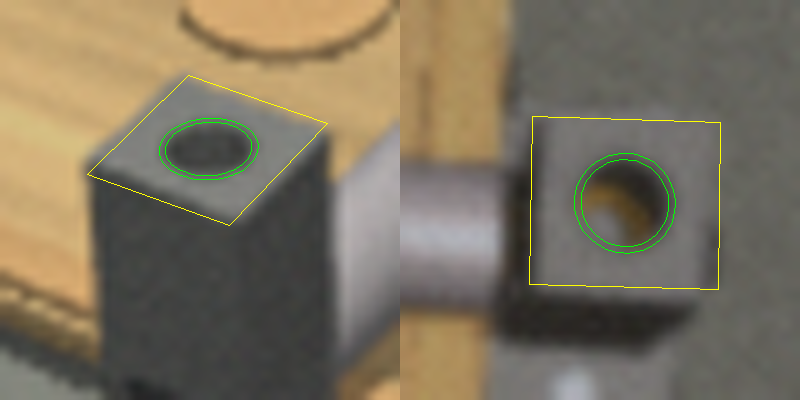

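View pics/m1.png

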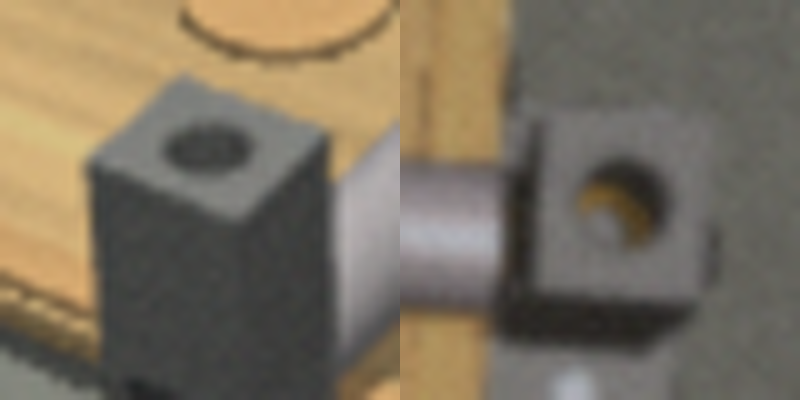

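```bash
python3 - <<'E'
from h import *
L=[]
for k,psi,(X,Y) in((5,-.032,(.583,-.119)),(6,1.538,(.583,-.1192)),(7,3.108,(.583,-.1192))):
    x=X-.0035*np.sin(psi); y=Y+.0035*np.cos(psi)
    i=cv2.imread(f'pics/scene{k}.png')[180:220,272:308]; i=cv2.resize(i,None,fx=8,fy=8,interpolation=cv2.INTER_CUBIC); raw=i.copy()
    pt=lambda P:((proj('scene',P)-(272,180)+(-.65,0)+.5)*8-.5)
    def cyl(r,z0,z1,col):
        P=[pt((x+r*np.cos(a),y+r*np.sin(a),z)) for z in(z0,z1) for a in np.linspace(0,6.28,40)]
        cv2.polylines(i,[cv2.convexHull(np.array(P,np.float32)).round().astype(int)],True,col,1)
    z=.2993-.0921
    cyl(.018,z+.078,z+.086,(0,0,255)); cyl(.012,z+.02,z+.078,(0,255,0)); cyl(.012,z+.006,z+.02,(255,0,0)); cyl(.005,z,z+.0001,(0,255,255))
    L.append(np.vstack([i]))
cv2.imwrite('pics/o7.png',np.hstack(L)[:, :])
for z in(.165,): print(proj('scene',(.583,-.119,.165)))
E
```

```text
[291.5864349 219.2159109]
```

View pics/o7.png

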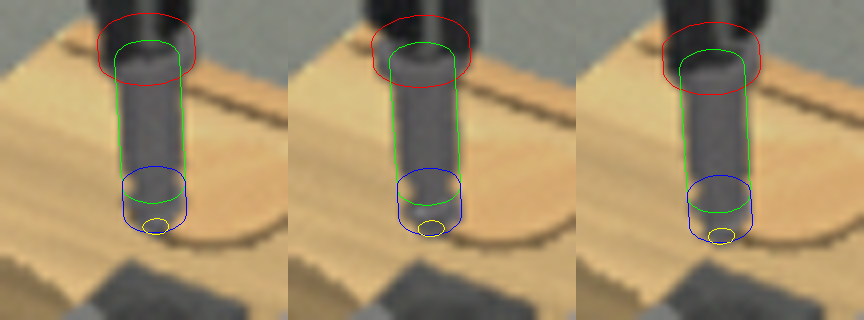

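Call:
{"fn": "send_rows", "kwargs": {"targets": [[[0,0,0,0.18,0],[0,0,0,0.36,0],[0,0,0,0.54,0],[0,0,0,0.72,0],[0,0,0,0.9,0],[-0.28,-0.06,0,1.08,0],[-0.28,-0.06,-1,1.1,0],[-0.28,-0.06,-2,1.1,0],[-0.28,-0.06,-3,1.1,0],[-0.28,-0.06,-3.6,1.1,0],[-0.28,-0.06,-3.6,1.1,0],[-0.28,-0.06,-3.6,1.1,0]]]}}

```text
clock: 20.95
eef_pos: [0.5804, -0.1199, 0.2636]
tool_rot: [0.969, -0.249, -0.001, -0.001]
ft_force: [-0.3, -1.3, -2.3]
grip_width: 0.0112
```

```bash
python3 st.py; python3 - <<'E'
from h import *
snap('scene','scene8.png')
i=cv2.imread('pics/scene8.png')[190:240,265:315]; cv2.imwrite('pics/c8.png',cv2.resize(i,None,fx=12,fy=12,interpolation=cv2.INTER_CUBIC))
E
```

```text
20.95 [ 0.5804 -0.1199  0.2636] J [-0.205  0.423  0.347  1.496  0.003 -2.844] z [-0.0016  0.0029 -1.    ] yaw -2.074 F [-0.3 -1.3 -2.3] M [-0.02  0.02 -0.04]
```

View pics/c8.png

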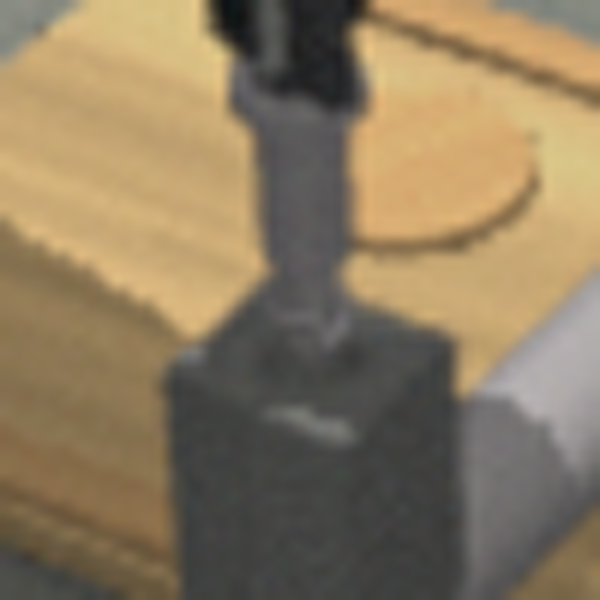

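```bash
python3 - <<'E'
from h import *
im=cv2.imread('pics/scene8.png').astype(float)[:,:,2]
for r in range(202,212):
    row=im[r,270:312]; i=20; th=(row[16:24].mean()+np.median(np.sort(row)[-15:]))/2
    a=i
    while row[a]<th:a-=1
    b=i
    while row[b]<th:b+=1
    xl=a+(row[a]-th)/(row[a]-row[a+1]); xr=b-(row[b]-th)/(row[b]-row[b-1]); print(r,round(270+(xl+xr)/2,2),round(xr-xl,2),end=' | ')
print()
X=(.5804+.0031,-.1199-.0017)
for z in(.22,.21,.2,.165,.1715): print(z,proj('scene',(*X,z)).round(2))
# mouth dark centroid scene0
g=cv2.imread('pics/scene0.png').astype(float).mean(2); s=g[214:226,282:300]; print(s.astype(int))
w=np.clip(88-s,0,None); 
E
```

```text
202 289.57 8.16 | 203 289.55 8.13 | 204 289.61 8.09 | 205 289.79 8.29 | 206 289.85 8.33 | 207 289.86 8.27 | 208 289.89 8.21 | 209 290.2 8.16 | 210 294.91 17.36 | 211 290.13 7.33 | 
0.22 [290.51 205.55]
0.21 [290.65 208.18]
0.2 [290.8  210.79]
0.165 [291.28 219.72]
0.1715 [291.19 218.08]
[[166 163 160 146 128 124 125 124 127 132 136 140 148 157 155 157 157 159]
 [168 168 148 133 126 127 125 125 126 130 129 129 134 139 140 148 157 156]
 [168 150 132 127 125 126 128 122 122 123 123 126 127 129 126 135 139 150]
 [150 130 125 129 127 121 114  98 100  92  99 107 119 126 127 126 126 132]
 [131 126 128 127 115  93  79  69  74  71  71  72  90 117 127 128 128 130]
 [127 128 127 126  96  66  66  67  68  68  70  60  73 101 124 128 128 127]
 [128 127 128 123  91  63  65  69  71  63  68  62  70 111 126 128 130 127]
 [127 129 126 127 116  86  69  68  67  71  71  75  95 122 125 130 122  97]
 [ 93 115 127 128 127 125 108  99  98  96 102 121 124 126 125 125 103  71]
 [ 68  76  90 115 125 128 123 125 122 124 127 126 129 129 123 103  70  60]
 [ 62  65  67  75  82 100 113 125 128 130 128 129 129 123  98  72  64  61]
 [ 68  66  61  67  67  75  78  89 113 126 128 127 127 101  70  60  61  63]]
```

Call:
{"fn": "send_rows", "kwargs": {"targets": [[[-0.05,0.05,-0.3,0,0],[-0.05,0.05,-0.6,0,0],[-0.05,0.05,-0.9,0,0],[-0.05,0.05,-1.2,0,0],[-0.05,0.05,-1.3,0,0]]]}}

```text
clock: 21.62
eef_pos: [0.5797, -0.1193, 0.2504]
tool_rot: [0.969, -0.249, -0.001, -0.001]
ft_force: [-0.4, 1.1, 2.0]
grip_width: 0.0111
```

Call:
{"fn": "send_rows", "kwargs": {"targets": [[[0,0,0,0,0],[0,0,0,0,0]]]}}

```text
clock: 21.88
eef_pos: [0.5797, -0.1193, 0.2506]
tool_rot: [0.969, -0.249, -0.001, -0.001]
ft_force: [-0.4, -0.2, -0.1]
grip_width: 0.011
```

```bash
python3 st.py; python3 - <<'E'
from h import *
snap('scene','scene9.png')
i=cv2.imread('pics/scene9.png')[190:240,265:315]; cv2.imwrite('pics/c9.png',cv2.resize(i,None,fx=12,fy=12,interpolation=cv2.INTER_CUBIC))
E
python3 st.py
```

```text
21.88 [ 0.5797 -0.1193  0.2506] J [-2.040e-01  4.240e-01  3.140e-01  1.464e+00  2.000e-03 -2.843e+00] z [-0.0019  0.0029 -1.    ] yaw -2.073 F [-0.4 -0.2 -0.1] M [0.04 0.15 0.04]
21.93 [ 0.5797 -0.1193  0.2505] J [-0.204  0.424  0.314  1.464  0.003 -2.843] z [-0.0019  0.003  -1.    ] yaw -2.073 F [0.  0.2 0.6] M [-0.    0.18  0.01]
```

View pics/c9.png

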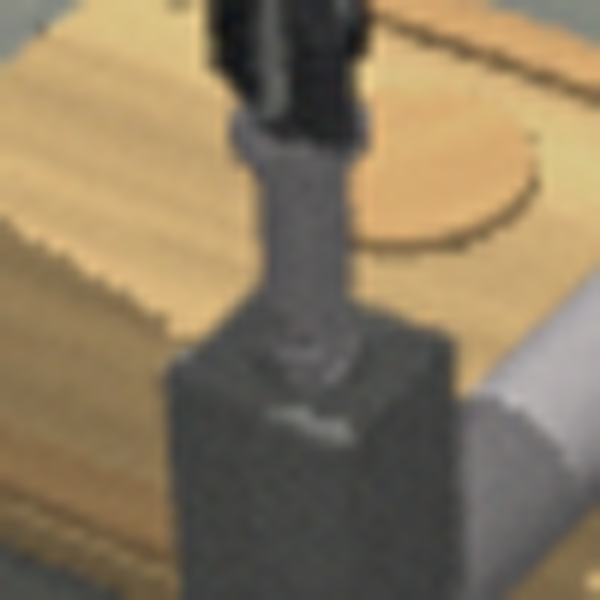

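Call:
{"fn": "send_rows", "kwargs": {"targets": [[[-0.07,0,0.05,0,0],[-0.07,0,0,0,0],[-0.07,0,0,0,0]]]}}

```text
clock: 22.3
eef_pos: [0.579, -0.1193, 0.2503]
tool_rot: [0.969, -0.249, -0.001, -0.001]
ft_force: [0.1, 0.1, -0.7]
grip_width: 0.0112
```

```bash
python3 st.py
```

```text
22.3 [ 0.579  -0.1193  0.2503] J [-2.050e-01  4.230e-01  3.120e-01  1.463e+00  2.000e-03 -2.844e+00] z [-0.0022  0.003  -1.    ] yaw -2.073 F [ 0.1  0.1 -0.7] M [0.02 0.11 0.04]
```

Contact is easing, so I'll shift a bit further the same way.

Call:
{"fn": "send_rows", "kwargs": {"targets": [[[-0.08,0,0,0,0],[-0.08,0,0,0,0],[-0.08,0,0,0,0]]]}}

```text
clock: 22.68
eef_pos: [0.578, -0.1193, 0.25]
tool_rot: [0.969, -0.249, -0.002, -0.001]
ft_force: [-0.3, 0.4, -1.4]
grip_width: 0.0112
```

```bash
python3 st.py
```

```text
22.68 [ 0.578  -0.1193  0.25  ] J [-0.205  0.421  0.309  1.462  0.003 -2.844] z [-0.0028  0.0032 -1.    ] yaw -2.073 F [-0.3  0.4 -1.4] M [-0.01  0.07 -0.  ]
```

Call:
{"fn": "send_rows", "kwargs": {"targets": [[[-0.06,0,0,0,0],[-0.06,0,-0.1,0,0],[-0.06,0,-0.2,0,0],[-0.06,0,-0.2,0,0]]]}}

```text
clock: 23.18
eef_pos: [0.5773, -0.1192, 0.248]
tool_rot: [0.969, -0.249, -0.002, -0.001]
ft_force: [-0.5, -0.1, -1.9]
grip_width: 0.0114
```

```bash
python3 st.py
```

```text
23.18 [ 0.5773 -0.1192  0.248 ] J [-0.205  0.42   0.302  1.456  0.003 -2.844] z [-0.003   0.0034 -1.    ] yaw -2.073 F [-0.5 -0.1 -1.9] M [0.17 0.24 0.01]
```

Call:
{"fn": "send_rows", "kwargs": {"targets": [[[-0.06,0.05,0,0,0],[-0.06,0.05,0,0,0],[-0.06,0.05,0,0,0]]]}}

```text
clock: 23.55
eef_pos: [0.5771, -0.1189, 0.2483]
tool_rot: [0.969, -0.249, -0.001, -0.001]
ft_force: [0.0, -0.8, -1.6]
grip_width: 0.0112
```

```bash
python3 st.py; python3 - <<'E'
from h import *
snap('scene','scene10.png')
i=cv2.imread('pics/scene10.png')[190:240,265:315]; cv2.imwrite('pics/c10.png',cv2.resize(i,None,fx=12,fy=12,interpolation=cv2.INTER_CUBIC))
E
python3 st.py
```

```text
23.55 [ 0.5771 -0.1189  0.2483] J [-2.040e-01  4.190e-01  3.010e-01  1.455e+00  2.000e-03 -2.843e+00] z [-0.002   0.0029 -1.    ] yaw -2.073 F [ 0.  -0.8 -1.6] M [0.06 0.02 0.01]
23.6 [ 0.5771 -0.1189  0.2483] J [-2.040e-01  4.190e-01  3.010e-01  1.455e+00  2.000e-03 -2.843e+00] z [-0.002   0.0029 -1.    ] yaw -2.073 F [ 0.4  0.4 -2.3] M [-0.01  0.08 -0.  ]
```

View pics/c10.png

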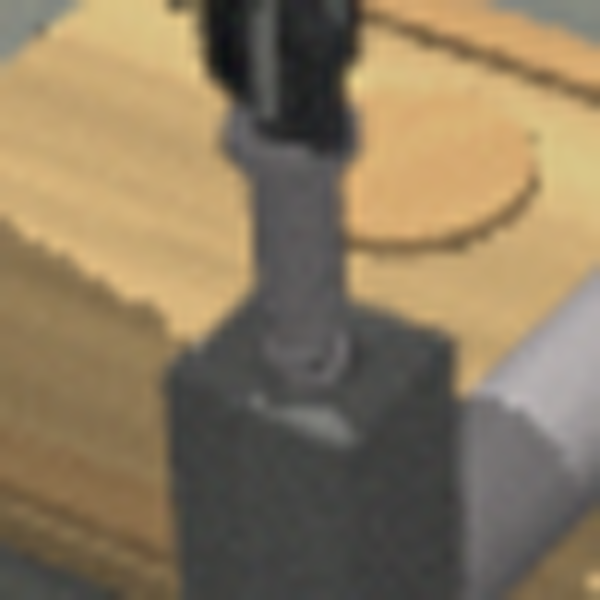

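Call:
{"fn": "send_rows", "kwargs": {"targets": [[[0,0,-0.1,0,0],[0,0,-0.2,0,0],[0,0,-0.3,0,0],[0,0,-0.3,0,0]]]}}

```text
clock: 24.1
eef_pos: [0.577, -0.1188, 0.2452]
tool_rot: [0.969, -0.249, -0.001, -0.001]
ft_force: [0.4, 0.2, -1.8]
grip_width: 0.0111
```

```bash
python3 st.py
```

```text
24.1 [ 0.577  -0.1188  0.2452] J [-0.204  0.419  0.294  1.448  0.003 -2.844] z [-0.0021  0.0031 -1.    ] yaw -2.073 F [ 0.4  0.2 -1.8] M [ 0.06 -0.    0.03]
```

Call:
{"fn": "send_rows", "kwargs": {"targets": [[[0,0,-0.15,0,0],[0,0,-0.3,0,0],[0,0,-0.45,0,0],[0,0,-0.6,0,0],[0,0,-0.6,0,0]]]}}

```text
clock: 24.72
eef_pos: [0.5769, -0.1183, 0.239]
tool_rot: [0.969, -0.248, -0.002, -0.002]
ft_force: [-0.2, 3.6, -1.9]
grip_width: 0.0115
```

```bash
python3 st.py
```

```text
24.73 [ 0.5769 -0.1183  0.239 ] J [-0.204  0.421  0.28   1.433  0.003 -2.843] z [-0.0026  0.004  -1.    ] yaw -2.073 F [-0.2  3.6 -1.9] M [ 0.93 -0.14  0.03]
```

Call:
{"fn": "send_rows", "kwargs": {"targets": [[[0,0.06,0,0,0],[0,0.12,0,0,0],[0,0.12,0,0,0]]]}}

```text
clock: 25.1
eef_pos: [0.5769, -0.1179, 0.239]
tool_rot: [0.969, -0.249, -0.002, -0.001]
ft_force: [-0.1, 0.6, -2.9]
grip_width: 0.0114
```

```bash
python3 st.py
```

```text
25.1 [ 0.5769 -0.1179  0.239 ] J [-2.030e-01  4.210e-01  2.800e-01  1.433e+00  2.000e-03 -2.841e+00] z [-0.0027  0.0024 -1.    ] yaw -2.073 F [-0.1  0.6 -2.9] M [ 0.34 -0.13  0.04]
```

Call:
{"fn": "send_rows", "kwargs": {"targets": [[[0,0.06,0,0,0],[0,0.12,0,0,0],[0,0.12,0,0,0]]]}}

```text
clock: 25.48
eef_pos: [0.577, -0.1167, 0.2394]
tool_rot: [0.969, -0.249, -0.001, -0.001]
ft_force: [0.2, -0.3, -2.0]
grip_width: 0.0112
```

```bash
python3 st.py
```

```text
25.48 [ 0.577  -0.1167  0.2394] J [-2.010e-01  4.200e-01  2.790e-01  1.433e+00  2.000e-03 -2.839e+00] z [-0.0021  0.0024 -1.    ] yaw -2.073 F [ 0.2 -0.3 -2. ] M [0.03 0.02 0.04]
```

Call:
{"fn": "send_rows", "kwargs": {"targets": [[[0,0.03,-0.3,0,0],[0,0.03,-0.6,0,0],[0,0.03,-0.9,0,0],[0,0.03,-1.2,0,0],[0,0.03,-1.5,0,0],[0,0.03,-1.5,0,0]]]}}

```text
clock: 26.22
eef_pos: [0.5768, -0.1161, 0.2239]
tool_rot: [0.969, -0.249, -0.002, -0.001]
ft_force: [-0.6, -0.0, -2.6]
grip_width: 0.0115
```

```bash
python3 st.py
```

```text
26.23 [ 0.5768 -0.1161  0.2239] J [-0.2    0.424  0.246  1.396  0.003 -2.839] z [-0.0029  0.0031 -1.    ] yaw -2.073 F [-0.6 -0.  -2.6] M [-0.02  0.01 -0.02]
```

Call:
{"fn": "send_rows", "kwargs": {"targets": [[[0,0,-0.3,0,0],[0,0,-0.6,0,0],[0,0,-0.9,0,0],[0,0,-1.2,0,0],[0,0,-1.5,0,0],[0,0,-1.8,0,0],[0,0,-1.8,0,0]]]}}

```text
clock: 27.1
eef_pos: [0.5768, -0.1161, 0.2059]
tool_rot: [0.969, -0.249, -0.002, -0.001]
ft_force: [-0.0, -0.4, -1.8]
grip_width: 0.0112
```

```bash
python3 st.py
```

```text
27.1 [ 0.5768 -0.1161  0.2059] J [-2.000e-01  4.310e-01  2.100e-01  1.353e+00  2.000e-03 -2.839e+00] z [-0.0029  0.0031 -1.    ] yaw -2.073 F [-0.  -0.4 -1.8] M [-0.02 -0.06 -0.01]
```

Call:
{"fn": "send_rows", "kwargs": {"targets": [[[0,0,-0.3,0,0],[0,0,-0.6,0,0],[0,0,-0.65,0,0],[0,0,-0.7,0,0]]]}}

```text
clock: 27.6
eef_pos: [0.577, -0.1161, 0.1993]
tool_rot: [0.969, -0.249, -0.001, -0.001]
ft_force: [0.2, 0.4, -2.6]
grip_width: 0.011
```

Call:
{"fn": "send_rows", "kwargs": {"targets": [[[0,0,-0.05,0,0],[0,0,-0.1,0,0],[0,0,-0.1,0,0]]]}}

```text
clock: 27.98
eef_pos: [0.577, -0.1161, 0.1983]
tool_rot: [0.969, -0.249, -0.001, -0.001]
ft_force: [-0.2, 0.1, -2.4]
grip_width: 0.011
```

Call:
{"fn": "send_rows", "kwargs": {"targets": [[[0,0,-0.05,0,0],[0,0,-0.1,0,0],[0,0,-0.1,0,0]]]}}

```text
clock: 28.35
eef_pos: [0.5769, -0.1161, 0.1972]
tool_rot: [0.969, -0.249, -0.002, -0.001]
ft_force: [-0.6, -1.2, -2.6]
grip_width: 0.0112
```

Call:
{"fn": "send_rows", "kwargs": {"targets": [[[0,0,-0.06,0,0],[0,0,-0.12,0,0]]]}}

```text
clock: 28.6
eef_pos: [0.577, -0.1161, 0.1961]
tool_rot: [0.969, -0.249, -0.001, -0.001]
ft_force: [0.2, 0.2, -1.9]
grip_width: 0.0115
```

Call:
{"fn": "send_rows", "kwargs": {"targets": [[[0,0,-0.06,0,0],[0,0,-0.12,0,0]]]}}

```text
clock: 28.85
eef_pos: [0.577, -0.1161, 0.1949]
tool_rot: [0.969, -0.249, -0.001, -0.001]
ft_force: [0.6, 0.3, -1.7]
grip_width: 0.0113
```

Call:
{"fn": "send_rows", "kwargs": {"targets": [[[0,0,-0.06,0,0],[0,0,-0.12,0,0]]]}}

```text
clock: 29.1
eef_pos: [0.577, -0.1161, 0.1937]
tool_rot: [0.969, -0.249, -0.001, -0.001]
ft_force: [-0.3, -0.6, -1.7]
grip_width: 0.0114
```

Call:
{"fn": "send_rows", "kwargs": {"targets": [[[0,0,-0.06,0,0],[0,0,-0.1,0,0]]]}}

```text
clock: 29.35
eef_pos: [0.577, -0.1161, 0.1927]
tool_rot: [0.969, -0.249, -0.001, -0.001]
ft_force: [0.7, -0.5, -2.3]
grip_width: 0.0114
```

Call:
{"fn": "send_rows", "kwargs": {"targets": [[[0,0,-0.06,0,0],[0,0,-0.1,0,0]]]}}

```text
clock: 29.6
eef_pos: [0.577, -0.1161, 0.1917]
tool_rot: [0.969, -0.249, -0.001, -0.001]
ft_force: [0.3, -0.4, -2.2]
grip_width: 0.0111
```

Call:
{"fn": "send_rows", "kwargs": {"targets": [[[0,0,-0.06,0,0],[0,0,-0.1,0,0]]]}}

```text
clock: 29.85
eef_pos: [0.577, -0.1161, 0.1907]
tool_rot: [0.969, -0.249, -0.001, -0.001]
ft_force: [-0.6, -0.2, -2.8]
grip_width: 0.0114
```

Call:
{"fn": "send_rows", "kwargs": {"targets": [[[0,0,-0.05,0,0],[0,0,-0.1,0,0]]]}}

```text
clock: 30.1
eef_pos: [0.5771, -0.1161, 0.1904]
tool_rot: [0.969, -0.249, -0.001, -0.001]
ft_force: [-1.5, 0.7, 3.9]
grip_width: 0.0111
```

Call:
{"fn": "send_rows", "kwargs": {"targets": [[[0,0,-0.05,0,0],[0,0,-0.08,0,0]]]}}

```text
clock: 30.35
eef_pos: [0.5772, -0.1162, 0.1903]
tool_rot: [0.969, -0.249, -0.001, -0.001]
ft_force: [-2.4, 0.5, 7.5]
grip_width: 0.0113
```

```bash
cat > tab.py <<'E'
import numpy as np,sys
psi,e,z0,st,n=float(sys.argv[1]),float(sys.argv[2]),float(sys.argv[3]),float(sys.argv[4]),int(sys.argv[5])
f=lambda p:e*np.array([-np.sin(p),np.cos(p)])
print([[round(float(v),3) for v in (*((f(psi)-f(psi-k*st))/10),z0-k*st*.3183,-k*st)]+[0] for k in range(1,n+1)])
E
python3 tab.py -2.073 3.5 0.09 0.1 6;python3 st.py
```

```text
[[0.018, 0.03, 0.058, -0.1, 0], [0.04, 0.058, 0.026, -0.2, 0], [0.063, 0.083, -0.005, -0.3, 0], [0.09, 0.106, -0.037, -0.4, 0], [0.118, 0.126, -0.069, -0.5, 0], [0.149, 0.144, -0.101, -0.6, 0]]
30.35 [ 0.5772 -0.1162  0.1903] J [-0.2    0.437  0.178  1.313  0.003 -2.839] z [-6.0e-04  2.7e-03 -1.0e+00] yaw -2.073 F [-2.4  0.5  7.5] M [ 0.14  0.77 -0.01]
```

Call:
{"fn": "send_rows", "kwargs": {"targets": [[[0.02,0.03,0.06,-0.1,0],[0.04,0.06,0.03,-0.2,0],[0.06,0.08,0,-0.3,0],[0.09,0.11,-0.03,-0.4,0]]]}}

```text
clock: 30.85
eef_pos: [0.5788, -0.1152, 0.1894]
tool_rot: [0.899, -0.438, 0.0, -0.002]
ft_force: [-0.6, -0.3, 1.3]
grip_width: 0.0111
```

```bash
python3 st.py
```

```text
30.85 [ 0.5788 -0.1152  0.1894] J [-0.198  0.438  0.178  1.309  0.003 -2.434] z [ 0.0017  0.0032 -1.    ] yaw -2.476 F [-0.6 -0.3  1.3] M [-0.01 -0.02 -0.  ]
```

```bash
python3 tab.py -2.473 3.5 0 0.12 5
```

```text
[[0.034, 0.024, -0.038, -0.12, 0], [0.072, 0.044, -0.076, -0.24, 0], [0.111, 0.059, -0.115, -0.36, 0], [0.151, 0.069, -0.153, -0.48, 0], [0.193, 0.075, -0.191, -0.6, 0]]
```

Call:
{"fn": "send_rows", "kwargs": {"targets": [[[0.03,0.02,-0.04,-0.12,0],[0.07,0.04,-0.08,-0.24,0],[0.11,0.06,-0.12,-0.36,0],[0.15,0.07,-0.15,-0.48,0],[0.19,0.08,-0.19,-0.6,0]]]}}

```text
clock: 31.48
eef_pos: [0.5805, -0.1141, 0.1875]
tool_rot: [0.73, -0.684, 0.0, -0.002]
ft_force: [-0.1, 0.2, 2.9]
grip_width: 0.0115
```

```bash
python3 st.py;  python3 tab.py -3.073 3.5 0 0.12 5
```

```text
31.48 [ 0.5805 -0.1141  0.1875] J [-0.196  0.441  0.177  1.304  0.004 -1.832] z [ 0.0035  0.0034 -1.    ] yaw -3.077 F [-0.1  0.2  2.9] M [ 0.1   0.08 -0.  ]
[[0.042, 0.0, -0.038, -0.12, 0], [0.084, -0.004, -0.076, -0.24, 0], [0.125, -0.014, -0.115, -0.36, 0], [0.164, -0.028, -0.153, -0.48, 0], [0.201, -0.047, -0.191, -0.6, 0]]
```

Call:
{"fn": "send_rows", "kwargs": {"targets": [[[0.04,0,-0.02,-0.12,0],[0.08,0,-0.06,-0.24,0],[0.13,-0.01,-0.1,-0.36,0],[0.16,-0.03,-0.13,-0.48,0],[0.2,-0.05,-0.17,-0.6,0]]]}}

```text
clock: 32.1
eef_pos: [0.5823, -0.1146, 0.1856]
tool_rot: [-0.495, 0.869, -0.0, 0.003]
ft_force: [-0.5, 0.9, 3.0]
grip_width: 0.0112
```

```bash
python3 st.py;  python3 tab.py -3.673 3.5 0 0.12 5
```

```text
32.1 [ 0.5823 -0.1146  0.1856] J [-0.196  0.445  0.178  1.3    0.003 -1.231] z [ 0.0047  0.0021 -1.    ] yaw 2.606 F [-0.5  0.9  3. ] M [ 0.12  0.15 -0.02]
[[0.035, -0.023, -0.038, -0.12, 0], [0.067, -0.051, -0.076, -0.24, 0], [0.095, -0.082, -0.115, -0.36, 0], [0.119, -0.116, -0.153, -0.48, 0], [0.139, -0.153, -0.191, -0.6, 0]]
```

Call:
{"fn": "send_rows", "kwargs": {"targets": [[[0.03,-0.02,-0.02,-0.12,0],[0.07,-0.05,-0.06,-0.24,0],[0.1,-0.08,-0.1,-0.36,0],[0.12,-0.12,-0.13,-0.48,0],[0.14,-0.15,-0.17,-0.6,0]]]}}

```text
clock: 32.72
eef_pos: [0.5836, -0.1162, 0.1838]
tool_rot: [-0.216, 0.976, -0.001, 0.002]
ft_force: [0.6, 0.4, 1.5]
grip_width: 0.0114
```

```bash
python3 st.py;  python3 tab.py -4.273 3.5 0 0.1 5
python3 - <<'E'
from h import *
snap('scene','scene11.png'); i=cv2.imread('pics/scene11.png')
u=proj('scene',(.58,-.12,.18)).astype(int); a=i[u[1]-30:u[1]+20,u[0]-25:u[0]+25]
u=proj('scene',(.58,.23,.18)).astype(int); b=i[u[1]-30:u[1]+20,u[0]-25:u[0]+25]
cv2.imwrite('pics/c11.png',cv2.resize(np.hstack([a,b]),None,fx=8,fy=8,interpolation=cv2.INTER_CUBIC))
E
```

```text
32.73 [ 0.5836 -0.1162  0.1838] J [-1.970e-01  4.480e-01  1.780e-01  1.296e+00  1.000e-03 -6.320e-01] z [ 0.005  0.    -1.   ] yaw 2.006 F [0.6 0.4 1.5] M [ 0.13  0.2  -0.02]
[[0.013, -0.032, -0.032, -0.1, 0], [0.023, -0.066, -0.064, -0.2, 0], [0.03, -0.1, -0.095, -0.3, 0], [0.033, -0.135, -0.127, -0.4, 0], [0.033, -0.17, -0.159, -0.5, 0]]
```

View pics/c11.png

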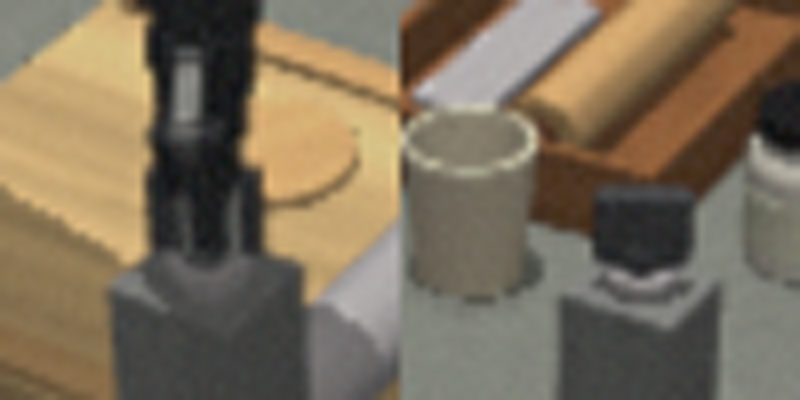

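Call:
{"fn": "send_rows", "kwargs": {"targets": [[[0.01,-0.03,-0.03,-0.1,0],[0.02,-0.07,-0.06,-0.2,0],[0.03,-0.1,-0.09,-0.3,0],[0.03,-0.14,-0.12,-0.4,0],[0.03,-0.17,-0.15,-0.5,0],[0.03,-0.17,-0.15,-0.5,0]]]}}

```text
clock: 33.52
eef_pos: [0.5838, -0.1178, 0.1821]
tool_rot: [0.029, 1.0, -0.001, 0.002]
ft_force: [0.0, 0.5, 3.1]
grip_width: 0.0108
```

```bash
python3 st.py
```

```text
33.52 [ 0.5838 -0.1178  0.1821] J [-1.990e-01  4.500e-01  1.770e-01  1.294e+00 -1.000e-03 -1.400e-01] z [ 0.0041 -0.0016 -1.    ] yaw 1.512 F [0.  0.5 3.1] M [0.13 0.07 0.03]
```

Call:
{"fn": "send_rows", "kwargs": {"targets": [[[0,0,0.02,0,2],[0,0,0.02,0,3.5],[0,0,0.02,0,4],[0,0,0.02,0,4]]]}}

```text
clock: 34.02
eef_pos: [0.5835, -0.1179, 0.1819]
tool_rot: [0.03, 1.0, -0.001, 0.002]
ft_force: [-0.1, 0.6, 0.3]
grip_width: 0.0399
```

Call:
{"fn": "send_rows", "kwargs": {"targets": [[[0,0,1,0,4],[0,0,4,0,4],[0,0,8,0,4],[-5,0,11,0,4],[-11,0,11,0,4],[-17,0,11,0,4],[-23,0,11,0,4],[-28,0,11,0,4],[-28,0,11,0,4]]]}}

```text
clock: 35.15
eef_pos: [0.3009, -0.1176, 0.2933]
tool_rot: [0.031, 1.0, -0.001, 0.003]
ft_force: [0.1, 0.1, -0.6]
grip_width: 0.0398
```

```bash
python3 st.py
python3 - <<'E'
from h import *
snap('scene','scene12.png'); snap('top','top12.png'); i=cv2.imread('pics/scene12.png')
u=proj('scene',(.58,-.12,.18)).astype(int); a=i[u[1]-30:u[1]+20,u[0]-25:u[0]+25]
u=proj('scene',(.58,.23,.18)).astype(int); b=i[u[1]-30:u[1]+20,u[0]-25:u[0]+25]
cv2.imwrite('pics/c12.png',cv2.resize(np.hstack([a,b]),None,fx=8,fy=8,interpolation=cv2.INTER_CUBIC))
i=cv2.imread('pics/top12.png')
u=proj('top',(.58,-.12,.18)).astype(int); a=i[u[1]-25:u[1]+25,u[0]-25:u[0]+25]
u=proj('top',(.58,.23,.18)).astype(int); b=i[u[1]-25:u[1]+25,u[0]-25:u[0]+25]
cv2.imwrite('pics/d12.png',cv2.resize(np.hstack([a,b]),None,fx=8,fy=8,interpolation=cv2.INTER_CUBIC))
E
```

```text
35.15 [ 0.3009 -0.1176  0.2933] J [-3.720e-01 -1.420e-01 -2.410e-01  1.465e+00 -1.000e-03 -3.090e-01] z [ 0.0053 -0.0027 -1.    ] yaw 1.508 F [ 0.1  0.1 -0.6] M [-0.04 -0.02 -0.01]
```

View pics/c12.png

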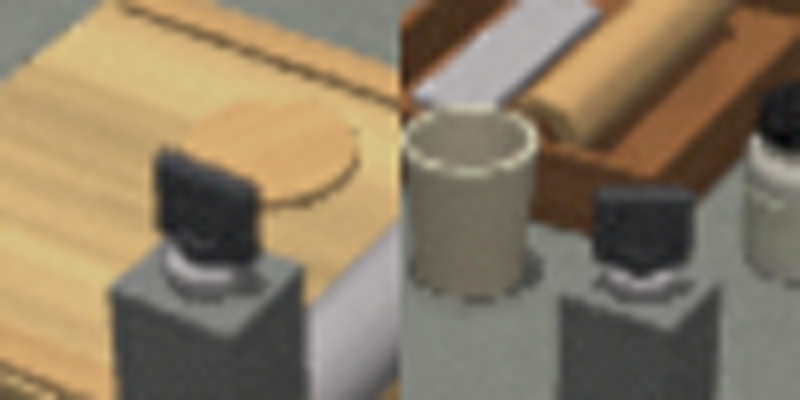

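View pics/d12.png

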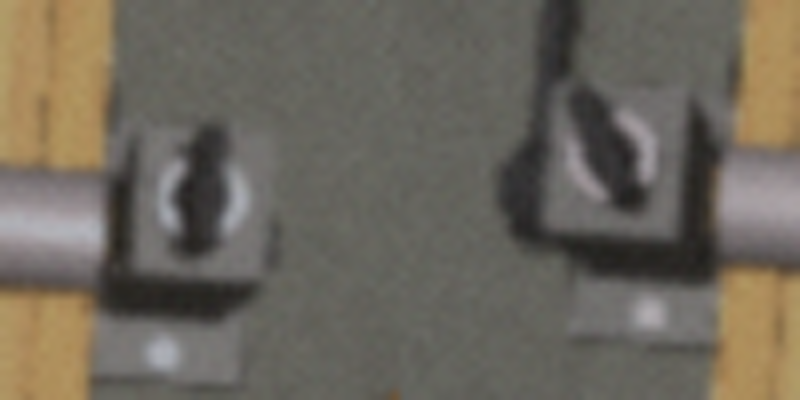

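```bash
cat > ov.py <<'E'
from h import *
C=cal('scene')
def prj(P): K,R,t=C; p=K@(R@np.array(P,float)+t); return p[:2]/p[2]
im=cv2.imread('pics/scene12.png')
def panel(x,y,pyaw,sx,sy,wyaw,zc):
    u=prj((x,y,.19)).astype(int); o=u-(20,22); i=cv2.resize(im[o[1]:o[1]+44,o[0]:o[0]+40],None,fx=9,fy=9,interpolation=cv2.INTER_CUBIC); raw=i.copy()
    f=lambda P:(prj(P)-o+.5)*9-.5
    def box(x,y,yaw,a,b,zs,col):
        c,s=np.cos(yaw),np.sin(yaw); P=[f((x+p*a*c-q*b*s,y+p*a*s+q*b*c,z)) for z in zs for p,q in((-1,-1),(1,-1),(1,1),(-1,1))]
        cv2.polylines(i,[cv2.convexHull(np.array(P,np.float32)).round().astype(int)],True,col,1)
    box(x,y,pyaw,.029,.026,(.165,),(0,255,255)); box(sx,sy,wyaw,.023,.006,(zc+.010,zc+.048),(0,0,255))
    P=[f((sx+.018*np.cos(a),sy+.018*np.sin(a),z)) for z in(zc,zc+.008) for a in np.linspace(0,6.28,40)]
    cv2.polylines(i,[cv2.convexHull(np.array(P,np.float32)).round().astype(int)],True,(0,255,0),1)
    return np.hstack([raw,i])
a=panel(.5805,-.1215,0,.5805,-.1215,-.06,.168)
cv2.imwrite('pics/ov.png',a)
E
python3 ov.py
```

```text
(no output)
```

View pics/ov.png

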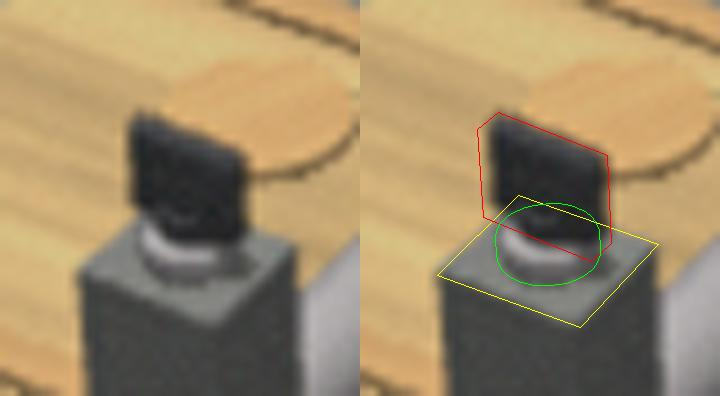

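```bash
python3 - <<'E'
from h import *
s='scene'
u=proj(s,(.58,.23,.18)).astype(int)-(25,30)
f=lambda x,y:((x+.5)/8-.5+u[0],(y+.5)/8-.5+u[1])
v=proj('top',(.58,.23,.18)).astype(int)-(25,25); w=proj('top',(.58,-.12,.18)).astype(int)-(25,25)
g=lambda x,y,o:((x+.5)/8-.5+o[0],(y+.5)/8-.5+o[1])
print('twin top',atz('top',g(622,163,v)-np.array([50,0]),.165),'loose',atz('top',g(204,203,w),.165))
for q in [(572-400,292),(720-400,290),(672-400,333)]: print(atz(s,f(*q),.165))
w2=proj(s,(.58,-.12,.18)).astype(int)-(25,30); f2=lambda x,y:((x+.5)/8-.5+w2[0],(y+.5)/8-.5+w2[1])
for q in [(113,290),(303,268),(228,335)]: print('L',atz(s,f2(*q),.165))
E
sed -i 's/^a=panel.*/a=np.vstack([panel(.5805,-.1215,0,.5805,-.1215,-.06,.168),panel(.5815,.2285,0,.5815,.2285,.6,.168)])/' ov.py; python3 ov.py; python3 -c "
import cv2;i=cv2.imread('pics/ov.png');cv2.imwrite('pics/ov2.png',i[396:])"
```

```text
twin top [0.59822374 0.22721439 0.165     ] loose [ 0.5829008  -0.12039491  0.165     ]
[0.57081684 0.20867938 0.165     ]
[0.62992623 0.24310351 0.165     ]
[0.62671638 0.1989592  0.165     ]
L [ 0.55207065 -0.14524161  0.165     ]
L [ 0.6097366  -0.09756395  0.165     ]
L [ 0.6059578  -0.14700417  0.165     ]
```

View pics/ov2.png

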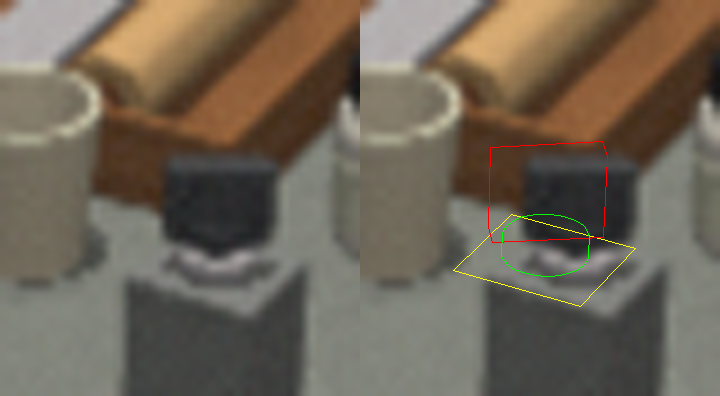

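```bash
sed -i 's/^a=np.vstack.*/a=np.vstack([panel(.5795,-.1215,-.03,.5795,-.1215,-.06,.168),panel(.5965,.2255,-.03,.5965,.2255,.45,.168)])/' ov.py; python3 ov.py
```

```text
(no output)
```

View pics/ov.png

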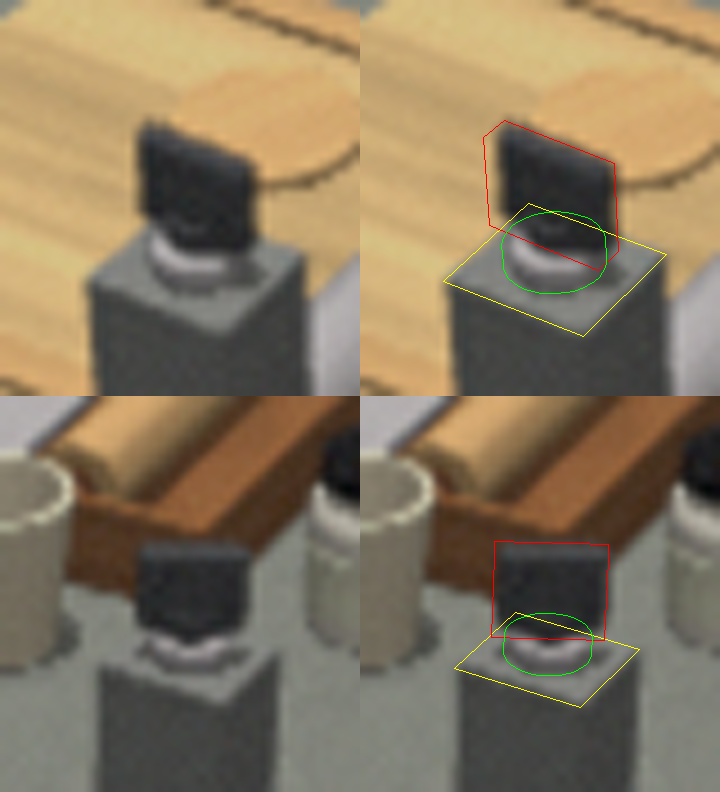

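Both screws match the 3 mm collar model equally well. The loose one is upright and let go, and the gripper is 28 cm clear. I'm handing the job in.

```bash
python3 - <<'E'
from workcell import bot
print(bot.job_done())
E
```

```text
the job is handed in; nothing more can be done
None
```

The steel screw is in the grey post's nut, wound in clockwise about 2.7 rad from first contact. It has been let go, and I handed the job in at about 35 s.

- **Height:** by the arm's reading the collar's underside ended about 168 mm above the table, 3 mm above the post top. This assumes the screw did not slip in the grip. In the scene picture, a collar-at-3-mm outline fits the loose screw and its twin equally well, to within about 1 mm.
- **Straightness:** the screw looks upright in the scene and top pictures, and it looked the same after release.
- **Force on the thread:** my readings stayed under 15 N. First contact with the nut peaked at about 10 N, and winding ran at roughly 3.5–5 N. I only read the force at the end of each move, so a brief peak in between would not show.
- **Surroundings:** I moved nothing else on purpose. I did not check each pot and tool one by one. The gripper finished clear of everything.

**What went wrong on the way:**
- I turned joint 6 past its limit while the screw was in the air, which tilted the tool by 2.7°. I removed the tilt before lowering.
- My camera estimate of the bore was a few millimetres off. The screw touched the rim and then the bore wall with about 2–4 N, and I re-centred it by feel.

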